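# Close up the carton row and read its labels

### The arm

A 6-joint arm with a two-finger parallel gripper is mounted at the origin on the work surface. World frame = base frame: x ahead of the robot, y to its left, z up, the work surface at z = 0. Lengths are in mm, angles in rad, forces in N, time in s.
With the tool pointing down it reaches from about 275 to 750 mm from the base axis. Payload 10.2 kg.
Tool frame: the origin (TCP) lies between the finger pads; the fingertips stand 8 mm ahead of it and the grasp point (between the pads) lies 11 mm behind it; z points along the fingers, y is the line along which they close (so a half turn about z gives the same grasp; the last joint's range is limited). The gripper opens to 85 mm and grips with 20 to 120 N. Pads are 22 mm wide; open, the fingers measure 114 mm over their backs; the gripper's body (76 mm by 85 mm) begins 54 mm behind the grasp point. The pads swing forward as they close: fully open they stand 13 mm farther back than shut.
Start: joints at [0.94, 0.313, 1.498, -0, 1.331, -0.223], TCP at [208.223, 481.948, 239.294] pointing down, gripper open.
Joint ranges: [-2.94, 2.94], [-0.97, 2.17], [0.19, 2.56], [-1.23, 4.37], [0.02, 3.11], [-2.88, 2.88]. Speed limits (rad/s): [2.39, 2.39, 3.01, 3.14, 3.14, 3.14].

### API

Orientations are given as a unit quaternion [w, x, y, z].
In Python, from rig import * gives the robot as it stands.
- The arm moves only by the shell command python3 -m handwheel 'ROWS' [FORCE]. ROWS is JSON, a list that holds one entry, the list of rows, each a list of 7 numbers: the shift along the world's x, y, z in mm, then the turn, a rotation vector about the world's x, y, z in degrees, then the opening, from -1 (shut) to 1 (fully open). A call has 1 to 8 rows; each row shifts and turns the commanded pose from where the row before left it; what a row does not reach is not made up. A row lasts 1/8 s, in which the tool goes at most 62.5 mm and 10.7 degrees, less where a joint would pass 70% of its speed; a pose out of reach is approached as far as the arm can. A call is refused whole if a number of a shift passes 62.5 or a number of a turn 10.7, either way. A call with a gripper value outside its range is refused whole. The fingers move at their own pace and stop on an object; FORCE is the grip in N (left out, the last holds). Time passes only in rows, so rows that do not move let the fingers close. It gives the time, the measured TCP pose, the force, the opening and the grip force at its end, in the units of the state.
- sense(): the state, without advancing time (a new reading comes with each control period).
- capture(name): name is "scene" or "side" or "wrist"; returns a dict with "image" (384x512x3 uint8, red, green, blue), "fx", "fy", "cx", "cy" (pixels), "dist_coeffs" ([k1, k2, p1, p2, k3] as OpenCV has them; the pictures are not rectified), "rvec" (rotation vector, rad) and "tvec" (3), from world to camera coordinates, as OpenCV has them; the wrist camera has in their place "hand_eye" (4x4, takes a point from camera to tool coordinates, whose origin is the TCP and whose axes are the flange's). Camera axes: x right, y down, z forward; pixel columns grow to the right and rows downward; lengths in mm; the calibration is good to about 2 mm. A picture is of the moment at which its call begins: read the wrist's pose just before it. There is no depth.
- finish_job(): hands the job in; it is judged then, once.
The state is a dict: "time_s": time; "joints": joint angles; "dq": joint speeds; "tau": joint torques, N m; "eef_pos": TCP position; "ee_rot": TCP orientation; "force": force on the tool from outside, world axes, zero at the start; "wrist_torque": the same for the moment, N m; "grip_width": opening from 0.0 (shut) to 1.0 (fully open); "grip_force": force on a finger pad.
Only numpy, scipy, OpenCV 4.12 (cv2) and the standard library are available. Lean on these libraries where they do the work, as an engineer would, in place of code of your own. Each camera call takes 0.05 s, during which the arm holds its last target. There are 200 camera calls.

### The job

Line the bearing cartons up standing on the bench with their long sides against the low rail of the packing corner, the largest against the end stop and the others following in order of size, each pushed up flush to the one before so that no gap is left. Then draw the label reader out of its upright holder and, going from the largest carton to the smallest, point it straight down at the middle of each white label from about 5 cm above and keep it there for a good two seconds, without touching the cartons with it. Finally stand the reader back in its holder, head down, and leave the row closed up and the bearings and blue box where they were.

Things in the scene. Friction and masses are not known exactly. Their poses are not given: they have to be found in the camera images.
- carton_a: The largest plain cardboard bearing carton, a closed box 54 mm deep (its x) by 96 mm long (its y) by 72 mm high. Origin: centre of its underside; z up. It may be absent in a given run. It stands upright on the bench and may be used either way round.
- label_a (a point): Centre of the 36 mm square white bar code label on the top face of the largest carton (72 mm above its underside, off centre towards one end); axes as the carton's.
- carton_b: The second largest plain cardboard bearing carton, a closed box 54 mm deep (its x) by 84 mm long (its y) by 60 mm high. Origin: centre of its underside; z up. It may be absent in a given run. It stands upright on the bench and may be used either way round.
- label_b (a point): Centre of the 36 mm square white bar code label on the top face of the second largest carton (60 mm above its underside, off centre towards one end); axes as the carton's.
- carton_c: The second smallest plain cardboard bearing carton, a closed box 54 mm deep (its x) by 72 mm long (its y) by 48 mm high. Origin: centre of its underside; z up. It may be absent in a given run. It stands upright on the bench and may be used either way round.
- label_c (a point): Centre of the 36 mm square white bar code label on the top face of the second smallest carton (48 mm above its underside, off centre towards one end); axes as the carton's.
- carton_d: The smallest plain cardboard bearing carton, a closed box 54 mm deep (its x) by 62 mm long (its y) by 40 mm high. Origin: centre of its underside; z up. It may be absent in a given run. It stands upright on the bench and may be used either way round.
- label_d (a point): Centre of the 36 mm square white bar code label on the top face of the smallest carton (40 mm above its underside, off centre towards one end); axes as the carton's.
- corner (a point): Inner corner of the fixed aluminium packing corner, at bench height, where its low rail meets its end stop. y runs along the rail away from the stop; x points through the rail, away from the robot: the row lies at x < 0, y > 0. Rail 8 mm high, 8 mm thick, 345 mm long; end stop 36 mm high, 8 mm thick, reaching 70 mm out from the rail's inner face.
- holder: Fixed square upright cup for the label reader: 58 mm square outside, 48 mm square inside, rim 90 mm above the bench, inner floor 11 mm above the bench, on an 84 mm square foot plate 6 mm thick. Origin: centre of its underside, z up, x and y across the walls.
- reader: Stick-shaped label reader, 180 mm long, standing head down in the holder. Origin: centre of the window in the end face of its black head (34 x 34 mm, 40 mm long); z runs from the window up along the grey handle (26 mm in x by 32 mm in y, from 40 to 180 mm). The reading beam leaves the window along -z.
- bearing_1: Bystander: loose steel bearing, 90 mm across, 28 mm high. Origin: centre of its underside.
- bearing_2: Bystander: loose steel bearing, 84 mm across, 32 mm high. Origin: centre of its underside.
- blue_box: Bystander: open blue box with white packing, 150 x 110 x 70 mm. Origin: centre of its underside.
Not all that is in view belongs to the job. Leave any orange or pink look-alike of the carton_c alone.

How it is judged:
By the outcome, as a careful person would: the job done as asked, in the order asked, and still so for the second after the job is handed in, with the robot touching nothing.
Of carton_a, carton_b, carton_c, carton_d only 3 to 4 are there at a start; the rules pass over those that are not, and their reading is None.
At some moment in a run one of carton_a, carton_b, carton_c, carton_d may be knocked a few centimetres aside while the robot is not near it.
It also fails if it takes over 210 s, if anything falls off the work surface, if the arm or the gripper's body presses on something with over 40 N, if the wrist force passes 120 N, or if a joint passes its speed limit or range.

## Working session

There is one attempt and no reset: what is moved stays moved. The work goes in short steps, Python scripts to look and compute and a shell command to move; the robot and the scene stay as the last step left them, time stands still between calls to the robot, and variables do not carry over. Pictures are saved under pics/ and viewed, at most 16 in all, crops included, and the job is handed in when it is done.

```bash
ls; mkdir -p pics
cat > h.py <<'E'
from rig import *
import numpy as np, cv2
from scipy.spatial.transform import Rotation as R
def cam(name):
    s=sense(); c=capture(name)
    K=np.array([[c["fx"],0,c["cx"]],[0,c["fy"],c["cy"]],[0,0,1.]]); D=np.array(c["dist_coeffs"],float)
    if "rvec" in c:
        Rm=cv2.Rodrigues(np.array(c["rvec"],float))[0]; t=np.array(c["tvec"],float).ravel()
        Rw=Rm.T; o=-Rm.T@t
    else:
        q=s["ee_rot"]; T=np.eye(4); T[:3,:3]=R.from_quat([q[1],q[2],q[3],q[0]]).as_matrix(); T[:3,3]=s["eef_pos"]
        M=T@np.array(c["hand_eye"]); Rw=M[:3,:3]; o=M[:3,3]
    return dict(img=np.array(c["image"]),K=K,D=D,Rw=Rw,o=o)
def ray(c,px,z):
    p=cv2.undistortPoints(np.array(px,float).reshape(-1,1,2),c["K"],c["D"]).reshape(-1,2)
    d=np.c_[p,np.ones(len(p))]@c["Rw"].T
    return c["o"]+d*((z-c["o"][2])/d[:,2])[:,None]
def proj(c,P):
    Rm=c["Rw"].T; 
    return cv2.projectPoints(np.array(P,float).reshape(-1,3),cv2.Rodrigues(Rm)[0],-Rm@c["o"],c["K"],c["D"])[0].reshape(-1,2)
def save(c,n,box=None,s=1.5):
    im=c["img"][:,:,::-1]
    if box: im=im[box[1]:box[3],box[0]:box[2]]
    cv2.imwrite("pics/"+n,cv2.resize(im,None,fx=s,fy=s,interpolation=cv2.INTER_CUBIC))
E
python3 - <<'E'
from h import *
import pickle
s=sense(); print(s["time_s"],s["eef_pos"],s["ee_rot"],s["grip_width"],s["force"])
for n in("scene","side"):
    c=cam(n); save(c,n+"1.png"); pickle.dump(c,open(n+"1.pkl","wb")); print(n,c["o"],c["Rw"][:,2])
E
```

```text
pics
0.0 [208.05206765 481.74001591 238.71329346] [-2.76861692e-04  2.02485936e-01  9.79284946e-01 -6.03439744e-04] 1.00026039813616 [-0.80713244  0.36341475  0.32125905]
scene [1125.34761086  589.684601    862.74453484] [-0.53422355 -0.54338862 -0.64756004]
side [ 102.42693966 -874.5134598   790.96483926] [ 0.33110923  0.71268707 -0.61842042]
```

View pics/scene1.png

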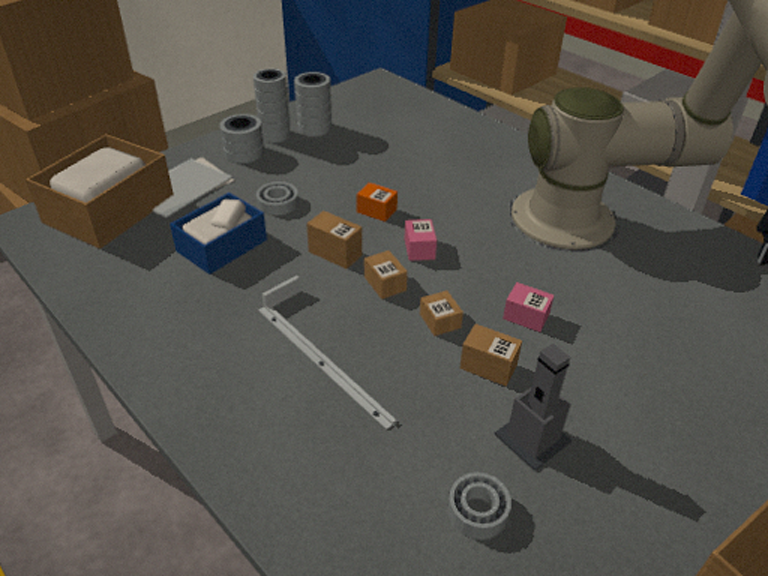

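View pics/side1.png

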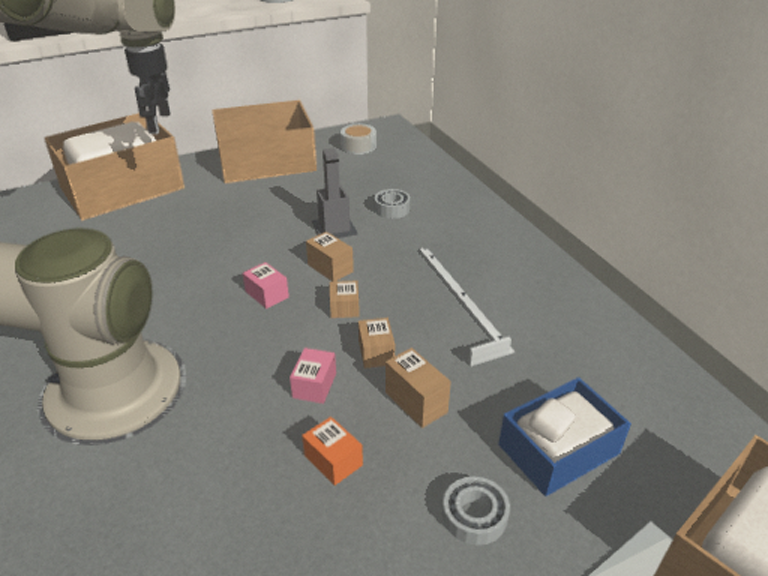

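The pictures show all four brown cartons in a line, with the orange and pink look-alikes beside them. In scene1 they run from (335,238) to (491,353). The rail runs from (265,305) to (395,425), the stop is near (280,290), the holder with the reader is at (540,420), and the bearings are at (277,197) and (480,505). Next I'll measure them.

```bash
cat > m.py <<'E'
from h import *
def whites(c,minA=25):
    hsv=cv2.cvtColor(c["img"],cv2.COLOR_RGB2HSV)
    m=((hsv[:,:,2]>165)&(hsv[:,:,1]<50)).astype(np.uint8)
    m=cv2.morphologyEx(m,cv2.MORPH_CLOSE,np.ones((5,5)))
    return [k for k in cv2.findContours(m,cv2.RETR_EXTERNAL,cv2.CHAIN_APPROX_NONE)[0] if cv2.contourArea(k)>minA]
def browns(c):
    hsv=cv2.cvtColor(c["img"],cv2.COLOR_RGB2HSV)
    return ((hsv[:,:,0]>8)&(hsv[:,:,0]<22)&(hsv[:,:,1]>75)&(hsv[:,:,2]>50)).astype(np.uint8)
def near(c,p1,o,d):
    pass
def tri(c1,p1,c2,p2):
    a=[]
    for c,p in((c1,p1),(c2,p2)):
        q=ray(c,[p],0)[0]-c["o"]; a.append((c["o"],q/np.linalg.norm(q)))
    A=sum(np.eye(3)-np.outer(d,d) for o,d in a); b=sum((np.eye(3)-np.outer(d,d))@o for o,d in a)
    P=np.linalg.solve(A,b); o,d=a[0]
    return P,np.linalg.norm((np.eye(3)-np.outer(d,d))@(P-o))
E
python3 - <<'E'
from m import *
import pickle
S=pickle.load(open("scene1.pkl","rb"));T=pickle.load(open("side1.pkl","rb"))
def cents(c):
    r=[]
    for k in whites(c):
        M=cv2.moments(k); r.append((M["m10"]/M["m00"],M["m01"]/M["m00"],M["m00"]))
    return r
def pick(c,p):
    return min(cents(c),key=lambda q:np.hypot(q[0]-p[0],q[1]-p[1]))
for a,b in [((343,229),(408,360)),((386,269),(377,327)),((442,309),(346,290)),((503,347),(324,241)),((382,197),(330,432)),((421,227),(308,371)),((537,299),(262,272))]:
    p=pick(S,np.array(a)/1.5);q=pick(T,np.array(b)/1.5)
    print(np.round(p,1),np.round(q,1),*[np.round(x,1) for x in tri(S,p[:2],T,q[:2])])
# coarse fixed things (px/1.5): triangulate hand-read points
for n,a,b in [("reader top",(552,356),(331,156)),("rail far end inner-ish",(393,424),(424,250)),("stop outer",(297,279),(472,359)),("stop corner top",(265,297),(512,348)),("bear1",(277,193),(476,500)),("bear2",(480,498),(392,200)),("bluebox near",(0,0),(0,0))][:6]:
    print(n,*[np.round(x,1) for x in tri(S,np.array(a)/1.5,T,np.array(b)/1.5)])
E
```

```text
[290.2 205.1  27.5] [273.8 240.3 114. ] [458.  -55.4 -39.3] 75.6
[290.2 205.1  27.5] [251.7 218.   89. ] [451.3 -10.6  -5.4] 36.0
[290.2 205.1  27.5] [230.5 192.   66. ] [448.2  36.3  39.7] 4.5
[334.2 232.3 100. ] [216.9 159.3  47. ] [460.3 187.3  59.3] 0.2
[290.2 205.1  27.5] [219.9 288.  129.5] [ 322.1 -103.4 -150.7] 24.9
[290.2 205.1  27.5] [204.  245.9 122. ] [345.  -36.2 -72.9] 15.4
[356.3 201.   67. ] [175.5 180.4  61.5] [316.2 149.9  47.1] 0.6
reader top [522.9 305.  181.7] 1.0
rail far end inner-ish [665.7 142.9   2. ] 2.7
stop outer [ 574.3 -211.2   21.1] 1.7
stop corner top [ 650.3 -214.5   20.1] 4.8
bear1 [ 432.7 -460.9   28.9] 0.7
bear2 [677.4 328.2  26.4] 1.5
```

```bash
R='[20,-50,20,0,0,0,1]'; python3 -m handwheel '[[[20,-50,25,0,0,0,1],[20,-50,25,0,0,0,1],[20,-50,25,0,0,0,1],[20,-50,25,0,0,0,1],[20,-50,25,0,0,0,1],[20,-50,25,0,0,0,1],[20,-40,20,0,0,0,1],[0,0,0,0,0,0,1]]]'
python3 - <<'E'
from h import *
import pickle
c=cam("wrist"); save(c,"w1.png"); pickle.dump(c,open("w1.pkl","wb")); print(c["o"],c["Rw"][:,2],c["Rw"][:,0])
s=sense(); print(s["time_s"],s["eef_pos"],s["joints"])
E
```

```text
time_s: 1.1
eef_pos: [349.3, 140.0, 409.9]
ee_rot: [0.001, 0.205, 0.979, 0.0]
force: [0.0, 0.2, -1.3]
grip_width: 0.999
grip_force: 0.0
[279.70925915 169.57329304 543.47479143] [ 0.27138293 -0.11891325 -0.95509735] [ 4.00679536e-01  9.16218238e-01 -2.22908433e-04]
1.15 [348.58726118 141.21852267 409.21502507] [ 7.04361594e-02 -9.42779607e-02  1.52153023e+00  1.45069917e-04
  1.71438858e+00 -1.08984828e+00]
```

View pics/w1.png

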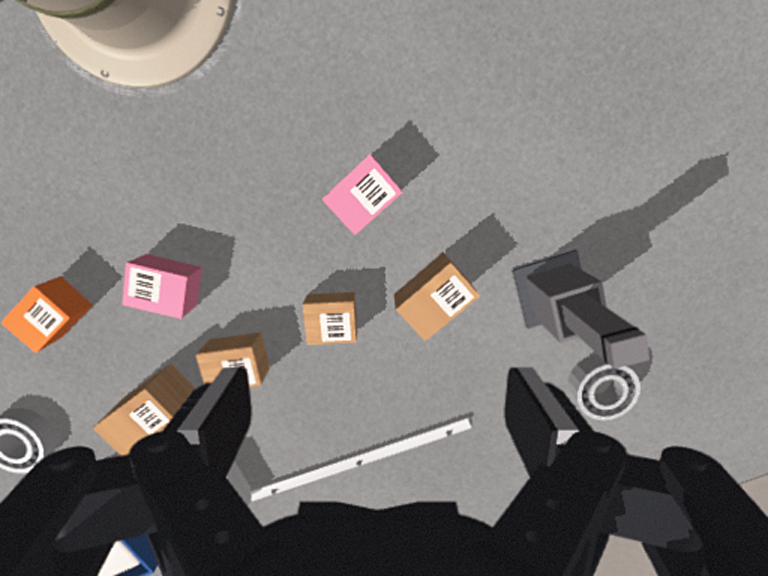

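The wrist view shows everything: cartons at (440,295), (330,318), (233,360) and (145,410), with the rail at (250..470, 420..495). I'll centre the camera over the row and square it up.

```bash
python3 -m handwheel '[[[0,-45,10,0,0,6,1],[0,-45,10,0,0,6,1],[0,-45,10,0,0,6,1],[0,-45,10,0,0,5.6,1],[0,0,0,0,0,0,1],[0,0,0,0,0,0,1]]]'
python3 - <<'E'
from m import *
import pickle
c=cam("wrist"); save(c,"w2.png"); pickle.dump(c,open("w2.pkl","wb")); print(c["o"],c["Rw"][:,2],c["Rw"][:,0])
for k in whites(c,60):
    (r)=cv2.minAreaRect(k); print(np.round(r[0],1),np.round(r[1],1),np.round(ray(c,[r[0]],50)[0],1))
E
```

```text
time_s: 1.9
eef_pos: [348.2, -37.0, 448.8]
ee_rot: [-0.0, -0.002, 1.0, 0.0]
force: [-1.0, 0.2, -0.0]
grip_width: 1.003
grip_force: 0.0
[272.54669866 -38.03812988 582.504681  ] [ 0.29409509  0.00139583 -0.95577515] [-4.73077633e-03  9.99988810e-01  4.72494630e-06]
[416.5 381.5] [41.  3.] [915.8 368.4  50. ]
[419.8 288.7] [32.6 21.1] [649.3 325.5  50. ]
[250. 271.] [160.2  31. ] [605.5 -39.6  50. ]
[ 65.  271.9] [57.8 39.8] [ 611.9 -430.1   50. ]
[  7.5 259. ] [15. 32.] [ 583.  -548.8   50. ]
[370.1 206.8] [19.6 23.6] [462.6 193.4  50. ]
[155.4 205.2] [23.4 20.9] [ 461.3 -223.3   50. ]
[221.1 200.6] [24.  19.8] [451.3 -95.6  50. ]
[291.2 197.7] [22.8 20.2] [444.7  38.9  50. ]
[ 37.3 185.8] [48.1 38.9] [ 423.1 -449.1   50. ]
[356.8 128.9] [23.  24.4] [314.6 151.   50. ]
[191.2 119.1] [25.3 24.4] [ 299.2 -144.8   50. ]
[113.9 112.2] [21.5 19.3] [ 287.3 -281.6   50. ]
[473.   14.5] [29. 76.] [126.9 325.6  50. ]
[275.5   7.5] [15. 81.] [ 1.23e+02 -1.00e-01  5.00e+01]
```

View pics/w2.png

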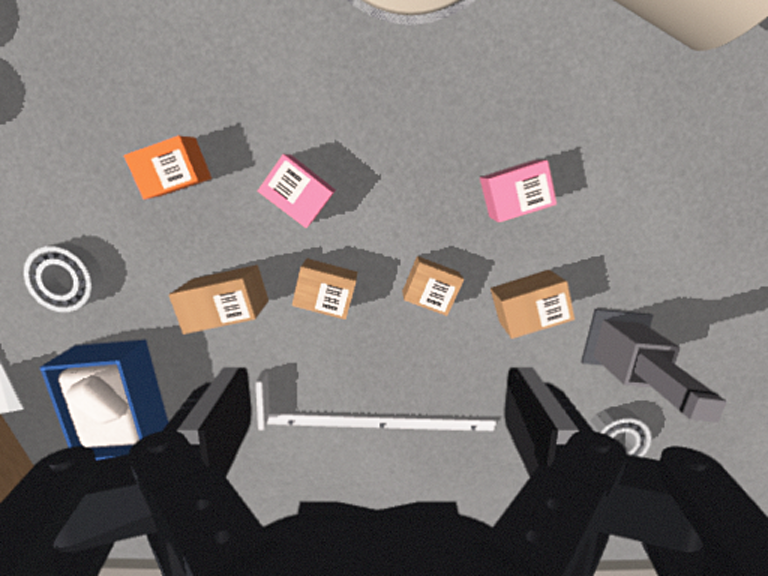

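The view is clear. From the left (-y) I see a at (220,300), c at (325,290), d at (433,285) and b at (535,303). The stop is at (262,400), the rail runs to (497,425), and the holder is at (640,350). Now I'll measure the poses.

```bash
cat >> m.py <<'E'
DIM=dict(a=(54,96,72),b=(54,84,60),c=(54,72,48),d=(54,62,40))
def carton(c,name,lab_xy,verbose=True):
    """pose of carton whose label is near world lab_xy; far silhouette edges cast on the top plane"""
    dx,dy,h=DIM[name]
    def w2(k): return ray(c,k.reshape(-1,2),h)[:,:2]
    best=min(whites(c,60),key=lambda k:np.linalg.norm(w2(k).mean(0)-lab_xy))
    r=cv2.minAreaRect(w2(best).astype(np.float32)); lab=np.array(r[0])
    hsv=cv2.cvtColor(c["img"],cv2.COLOR_RGB2HSV)
    m=browns(c); cv2.drawContours(m,[best],-1,1,-1); m=cv2.morphologyEx(m,cv2.MORPH_CLOSE,np.ones((3,3)))
    m=cv2.morphologyEx(m,cv2.MORPH_OPEN,np.ones((3,3)))
    n,L=cv2.connectedComponents(m); u=best.reshape(-1,2).mean(0).astype(int)
    blob=(L==L[u[1],u[0]]).astype(np.uint8)
    k=max(cv2.findContours(blob,cv2.RETR_EXTERNAL,cv2.CHAIN_APPROX_NONE)[0],key=cv2.contourArea)
    W=w2(k); th=np.radians(r[2]); out=[]
    for t in (th,th+np.pi/2,th-np.pi/2,th+np.pi):  # t: direction of carton x (depth)
        t=(t+np.pi)%(2*np.pi)-np.pi
        if abs(t)>np.pi/4+1e-3: continue
    cands=[th+i*np.pi/2 for i in range(4)]
    res=None
    for t in cands:
        t=(t+np.pi)%(2*np.pi)-np.pi
        if t<=-np.pi/2 or t>np.pi/2: continue
        A=np.array([[np.cos(t),np.sin(t)],[-np.sin(t),np.cos(t)]]); q=W@A.T; cq=A@c["o"][:2]
        lo,hi=np.percentile(q,1,0),np.percentile(q,99,0); ext=hi-lo
        mid=(lo+hi)/2; dim=np.array([dx,dy])
        ctr=np.where(cq<mid,hi-dim/2,lo+dim/2)
        off=A@lab-ctr
        sc=abs(off[0])   # label lies on the long centre line
        rr=dict(ctr=A.T@ctr,yaw=np.degrees(t),lab=lab,ext=ext,off=off,side=r[1],sc=sc)
        if verbose: print(name,"ctr",np.round(rr["ctr"],1),"yaw",round(rr["yaw"],1),"lab",np.round(lab,1),"ext",np.round(ext,1),"laboff",np.round(off,1),"labsz",np.round(r[1],1))
        if res is None or sc<res["sc"]: res=rr
    return res
E
python3 - <<'E'
from m import *
import pickle
c=pickle.load(open("w2.pkl","rb"))
for n,l in dict(a=(461,-223),c=(451,-95),d=(445,39),b=(462,193)).items(): carton(c,n,l)
# rail / stop contour
m=np.zeros((384,512),np.uint8)
hsv=cv2.cvtColor(c["img"],cv2.COLOR_RGB2HSV)
m=((hsv[:,:,2]>150)&(hsv[:,:,1]<50)).astype(np.uint8); m[:,:166]=0;m[:,336:]=0;m[:245]=0;m[300:]=0
ys,xs=np.where(m>0)
for u in range(185,330,16):
    col=np.where(m[:,u])[0]
    if len(col): print(u,col.min(),col.max(),"far@8",np.round(ray(c,[(u,col.max()+.5)],8)[0],1),"near@8",np.round(ray(c,[(u,col.min()-.5)],8)[0],1),"near@0",np.round(ray(c,[(u,col.min()-.5)],0)[0],1))
for v in range(248,290,5):
    row=np.where(m[v,:])[0]
    if len(row): print("row",v,row.min(),row[row<190].max() if (row<190).any() else None,"L@36",np.round(ray(c,[(row.min()-.5,v)],36)[0],1))
print(hsv[270,174],hsv[255,174],hsv[282,230],hsv[230,174])
E
```

```text
a ctr [ 452.1 -242.3] yaw 12.1 lab [ 453.5 -215.5] ext [ 66.9 118.5] laboff [ 6.9 25.9] labsz [40.1 40.6]
a ctr [ 436.  -267.2] yaw -77.9 lab [ 453.5 -215.5] ext [118.5  66.9] laboff [-46.9  27.9] labsz [40.1 40.6]
c ctr [ 430.7 -113.4] yaw 74.6 lab [452.1 -95.9] ext [72.5 66.9] laboff [ 22.5 -16. ] labsz [46.5 40.4]
c ctr [ 441.8 -107.1] yaw -15.4 lab [452.1 -95.9] ext [66.9 72.5] laboff [ 7.  13.5] labsz [46.5 40.4]
d ctr [436.5  40.5] yaw 68.8 lab [448.3  41. ] ext [68.9 61.3] laboff [  4.8 -10.8] labsz [44.7 40.4]
d ctr [438.8  35.3] yaw -21.2 lab [448.3  41. ] ext [61.3 68.9] laboff [6.8 8.8] labsz [44.7 40.4]
b ctr [459.5 167.5] yaw 18.9 lab [459.2 189.3] ext [76.1 93.1] laboff [ 6.8 20.7] labsz [40.9 42.9]
b ctr [440.5 176.8] yaw -71.1 lab [459.2 189.3] ext [93.1 76.1] laboff [-5.7 21.8] labsz [40.9 42.9]
185 277 299 far@8 [ 708.7 -190.9    8. ] near@8 [ 646.9 -186.8    8. ] near@0 [ 652.2 -188.9    0. ]
201 245 299 far@8 [ 708.4 -153.5    8. ] near@8 [ 566.4 -146.6    8. ] near@0 [ 570.5 -148.1    0. ]
217 245 299 far@8 [ 708.1 -116.3    8. ] near@8 [ 566.2 -111.8    8. ] nea
[... 422 characters left out ...]
9.9   8. ] near@8 [567.8  62.5   8. ] near@0 [571.9  63.9   0. ]
313 245 299 far@8 [707.3 107.2   8. ] near@8 [565.3  97.3   8. ] near@0 [569.4  99.2   0. ]
329 247 296 far@8 [699.  143.9   8. ] near@8 [570.1 132.7   8. ] near@0 [574.2 135.1   0. ]
row 248 167 172 L@36 [ 560.7 -213.8   36. ]
row 253 167 167 L@36 [ 572.3 -214.8   36. ]
row 258 167 174 L@36 [ 584.1 -215.8   36. ]
row 263 170 174 L@36 [ 596.  -210.4   36. ]
row 268 170 175 L@36 [ 608.1 -211.4   36. ]
row 273 171 175 L@36 [ 620.3 -210.2   36. ]
row 278 169 189 L@36 [ 632.8 -215.6   36. ]
row 283 168 189 L@36 [ 645.3 -218.8   36. ]
row 288 166 189 L@36 [ 658.1 -224.3   36. ]
[  8   4 237] [  4  10 174] [  5   6 237] [ 10   5 148]
```

Run:
```python
from m import *
import pickle
c=pickle.load(open("w2.pkl","rb"))
im=c["img"].copy()
for n,l in dict(a=(461,-223),c=(451,-95),d=(445,39),b=(462,193)).items():
    r=carton(c,n,l,False); t=np.radians(r["yaw"]); 
    dx,dy,h=DIM[n]; P=[]
    if abs(r["yaw"])>45: print("swap",n)
    e1=np.array([np.cos(t),np.sin(t)]);e2=np.array([-np.sin(t),np.cos(t)])
    for a,b in((1,1),(1,-1),(-1,-1),(-1,1)): P.append([*(r["ctr"]+e1*a*dx/2+e2*b*dy/2),h])
    cv2.polylines(im,[np.round(proj(c,P)).astype(int)],True,(0,0,255))
save(dict(img=im),"ov.png",(100,160,400,240),2.6)
hsv=cv2.cvtColor(c["img"],cv2.COLOR_RGB2HSV)
m=((hsv[:,:,2]>200)&(hsv[:,:,1]<40)).astype(np.uint8); m[:,:166]=0;m[:,336:]=0;m[:245]=0;m[300:]=0
for u in range(191,330,23):
    col=np.where(m[:,u])[0]
    if len(col): print(u,col.min(),col.max(),"far@8",np.round(ray(c,[(u,col.max()+.5)],8)[0],1),"near@0",np.round(ray(c,[(u,col.min()-.5)],0)[0],1))
for v in range(248,290,6):
    row=np.where(m[v,:])[0]
    if len(row): print("row",v,row.min(),row[row<190].max(),"L@36",np.round(ray(c,[(row.min()-.5,v)],36)[0],1),"R@36",np.round(ray(c,[(row[row<190].max()+.5,v)],36)[0],1),"R@0",np.round(ray(c,[(row[row<190].max()+.5,v)],0)[0],1))
r=np.where(m[283])[0]; print(r.min(),r.max(),np.round(ray(c,[(r.max()+.5,283)],8)[0],1))
```

```text
swap d
swap b
191 277 282 far@8 [ 662.6 -174.1    8. ] near@0 [ 652.  -175.1    0. ]
214 278 283 far@8 [ 664.8 -121.7    8. ] near@0 [ 654.3 -122.3    0. ]
237 279 284 far@8 [667.1 -69.3   8. ] near@0 [656.6 -69.6   0. ]
260 279 285 far@8 [669.5 -16.8   8. ] near@0 [656.3 -16.7   0. ]
283 280 285 far@8 [669.3  35.8   8. ] near@0 [658.8  36.2   0. ]
306 280 286 far@8 [671.9  88.6   8. ] near@0 [658.7  89.2   0. ]
329 281 285 far@8 [669.3 141.3   8. ] near@0 [661.3 142.6   0. ]
row 260 171 174 L@36 [ 588.8 -207.7   36. ] R@36 [ 588.7 -199.2   36. ] R@0 [ 609.6 -209.8    0. ]
row 266 171 174 L@36 [ 603.2 -208.8   36. ] R@36 [ 603.2 -200.3   36. ] R@0 [ 624.9 -211.     0. ]
row 272 171 174 L@36 [ 617.9 -210.    36. ] R@36 [ 617.8 -201.4   36. ] R@0 [ 640.5 -212.2    0. ]
row 278 172 189 L@36 [ 632.7 -209.    36. ] R@36 [ 632.3 -170.1   36. ] R@0 [ 656.  -178.8    0. ]
row 284 172 175 L@36 [ 647.8 -210.3   36. ] R@36 [ 647.7 -201.5   36. ] R@0 [ 672.4 -212.3    0. ]
172 329 [662.6 141.8   8. ]
```

View pics/ov.png

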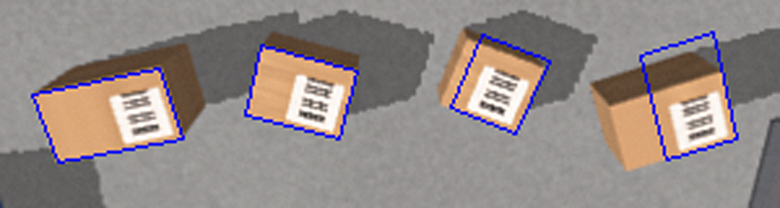

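The overlay confirms the poses: a and c fit exactly. For b and d the other candidate (yaw 18.9 and -21.2) is the right one. The corner is at about (653.4,-201.5) with yaw about -1.5°. I'll go for carton a.

```bash
sed -i 's/sc=abs(off\[0\])   #.*/sc=abs(t)/' m.py
python3 -m handwheel '[[[13,-25.6,-37.4,0,0,-9.74,1],[13,-25.6,-37.4,0,0,-9.74,1],[13,-25.6,-37.4,0,0,-9.74,1],[13,-25.6,-37.4,0,0,-9.74,1],[13,-25.6,-37.4,0,0,-9.74,1],[13,-25.6,-37.4,0,0,-9.74,1],[13,-25.6,-37.4,0,0,-9.74,1],[13,-25.6,-37.4,0,0,-9.74,1]]]'
python3 -m handwheel '[[[0,0,0,0,0,0,1],[0,0,0,0,0,0,1]]]'
```

```text
time_s: 2.95
eef_pos: [453.2, -241.8, 148.7]
ee_rot: [-0.0, 0.629, 0.778, 0.0]
force: [0.2, -1.1, -0.1]
grip_width: 0.998
grip_force: 0.0
time_s: 3.2
eef_pos: [452.8, -241.6, 150.8]
ee_rot: [0.0, 0.626, 0.78, 0.0]
force: [-0.0, 0.6, 0.6]
grip_width: 1.003
grip_force: 0.0
```

```bash
python3 -m handwheel '[[[0,0,-40,0,0,0,1],[0,0,-40,0,0,0,1],[0,0,-34,0,0,0,1],[0,0,0,0,0,0,1]]]'
python3 -m handwheel '[[[0,0,0,0,0,0,-1],[0,0,0,0,0,0,-1],[0,0,0,0,0,0,-1],[0,0,0,0,0,0,-1],[0,0,0,0,0,0,-1],[0,0,0,0,0,0,-1]]]' 40
python3 -m handwheel '[[[0,0,40,0,0,0,-1],[0,0,40,0,0,0,-1],[0,0,0,0,0,0,-1]]]'
```

```text
time_s: 3.7
eef_pos: [452.0, -241.5, 35.9]
ee_rot: [-0.001, 0.626, 0.78, 0.0]
force: [0.3, -0.4, 0.9]
grip_width: 1.003
grip_force: 0.0
time_s: 4.45
eef_pos: [453.1, -243.3, 38.1]
ee_rot: [0.002, 0.627, 0.779, -0.0]
force: [-0.8, 1.6, 7.6]
grip_width: 0.625
grip_force: 43.3
time_s: 4.82
eef_pos: [453.3, -243.7, 119.1]
ee_rot: [0.003, 0.627, 0.779, -0.0]
force: [0.0, 0.3, -4.2]
grip_width: 0.628
grip_force: 45.4
```

```bash
python3 -m handwheel '[[[41,25.5,0,0,0,-3.5,-1],[41,25.5,0,0,0,-3.5,-1],[41,25.5,0,0,0,-3.5,-1],[41,25.5,0,0,0,-3.5,-1],[0,0,-25,0,0,0,-1],[0,0,-25,0,0,0,-1],[0,0,-20,0,0,0,-1],[0,0,-6,0,0,0,-1]]]'
python3 -m handwheel '[[[0,0,0,0,0,0,-1],[0,0,0,0,0,0,-1]]]'
```

```text
time_s: 5.82
eef_pos: [614.6, -139.9, 38.3]
ee_rot: [-0.003, 0.717, 0.697, -0.001]
force: [-12.1, 6.2, 19.7]
grip_width: 0.622
grip_force: 48.0
time_s: 6.08
eef_pos: [616.2, -140.9, 40.0]
ee_rot: [0.0, 0.717, 0.697, 0.0]
force: [0.5, -0.1, -3.2]
grip_width: 0.629
grip_force: 45.9
```

```bash
python3 -m handwheel '[[[4,0,-1,0,0,0,-1],[4,0,0,0,0,0,-1],[0,0,0,0,0,0,-1]]]'
python3 -m handwheel '[[[1.5,0,0,0,0,0,-1],[0,0,0,0,0,0,-1]]]'|grep -E 'pos|force:'
python3 -m handwheel '[[[1.5,0,0,0,0,0,-1],[0,0,0,0,0,0,-1]]]'|grep -E 'pos|force:'
python3 -m handwheel '[[[1.5,0,0,0,0,0,-1],[0,0,0,0,0,0,-1]]]'|grep -E 'pos|force:'
```

```text
time_s: 6.45
eef_pos: [621.6, -140.8, 38.7]
ee_rot: [-0.003, 0.717, 0.697, -0.003]
force: [-15.4, -0.8, 4.5]
grip_width: 0.628
grip_force: 46.9
eef_pos: [621.8, -140.7, 38.7]
force: [-23.8, 0.2, 10.1]
grip_force: 47.3
eef_pos: [622.0, -140.7, 38.8]
force: [-31.1, 0.7, 17.0]
grip_force: 47.9
eef_pos: [622.2, -140.7, 39.0]
force: [-39.5, -0.0, 21.4]
grip_force: 48.7
```

Contact came at TCP x≈621.5, some 5 mm earlier than I expected. I'll ease off and look.

```bash
python3 -m handwheel '[[[-5,0,0,0,0,0,-1],[0,0,0,0,0,0,-1]]]'|grep -E 'pos|force:'
python3 - <<'E'
from m import *
import pickle
c=cam("scene"); pickle.dump(c,open("s3.pkl","wb"))
print(proj(c,[[653,-200,0],[653+9,143,8]]))
u=proj(c,[[620,-140,40]])[0].astype(int); print(u)
d=cam("wrist"); A=cv2.resize(c["img"][u[1]-60:u[1]+70,u[0]-80:u[0]+80],(640,520),interpolation=cv2.INTER_CUBIC)
cv2.imwrite("pics/s3.png",A[:,:,::-1]); pickle.dump(d,open("w3.pkl","wb"))
E
```

```text
eef_pos: [621.6, -140.8, 38.7]
force: [-12.8, -0.3, 2.1]
grip_force: 46.6
[[177.95009718 206.4324235 ]
 [262.10002448 280.46256435]]
[199 201]
```

View pics/s3.png

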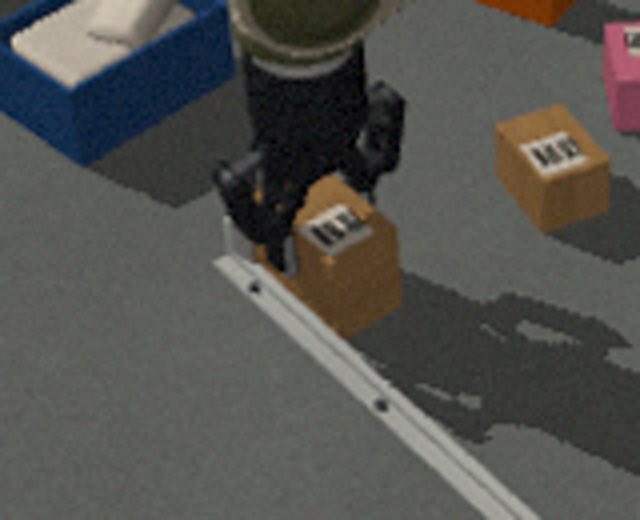

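The carton stands flush against the rail, so the rail face is really at x≈648. Next I'll slide it to the stop.

```bash
python3 -m handwheel '[[[-1,-4,0,0,0,0,-1],[0,-4,0,0,0,0,-1],[0,0,0,0,0,0,-1]]]'|grep -E 'pos|force:'
for i in 1; do :; done
python3 -m handwheel '[[[0,-2,0,0,0,0,-1],[0,0,0,0,0,0,-1]]]'|grep -E 'pos|force:'
python3 -m handwheel '[[[0,-1.5,0,0,0,0,-1],[0,0,0,0,0,0,-1]]]'|grep -E 'pos|force:'
```

```text
eef_pos: [621.3, -147.5, 38.6]
force: [-9.2, 5.4, -0.2]
grip_force: 46.4
eef_pos: [621.2, -149.0, 38.6]
force: [-8.7, 8.2, 1.1]
grip_force: 46.6
eef_pos: [621.2, -150.3, 38.7]
force: [-8.7, 8.6, 2.9]
grip_force: 46.6
```

```bash
python3 -m handwheel '[[[0,-1.5,0,0,0,0,-1],[0,0,0,0,0,0,-1]]]'|grep -E 'pos|force:'
python3 -m handwheel '[[[0,-1.5,0,0,0,0,-1],[0,0,0,0,0,0,-1]]]'|grep -E 'pos|force:'
python3 -m handwheel '[[[0,-1.5,0,0,0,0,-1],[0,0,0,0,0,0,-1]]]'|grep -E 'pos|force:'
python3 -m handwheel '[[[0,-1.5,0,0,0,0,-1],[0,0,0,0,0,0,-1]]]'|grep -E 'pos|force:'
```

```text
eef_pos: [621.1, -151.8, 38.6]
force: [-9.8, 9.2, 3.7]
grip_force: 46.7
eef_pos: [621.1, -153.2, 38.6]
force: [-10.3, 9.7, 3.3]
grip_force: 46.7
eef_pos: [621.1, -153.7, 38.7]
force: [-9.7, 13.9, 4.0]
grip_force: 46.8
eef_pos: [621.1, -153.8, 38.7]
force: [-9.6, 20.8, 6.7]
grip_force: 47.1
```

```bash
python3 -m handwheel '[[[0,2,0,0,0,0,-1],[0,0,0,0,0,0,1],[0,0,0,0,0,0,1],[0,0,0,0,0,0,1],[0,0,0,0,0,0,1],[0,0,0,0,0,0,1]]]'
python3 -m handwheel '[[[0,0,40,0,0,0,1],[0,0,40,0,0,0,1],[0,0,42,0,0,0,1],[-20,40,0,0,0,2.5,1],[-20,40,0,0,0,2.5,1],[-20,40,0,0,0,2.5,1],[-20,40,0,0,0,2.5,1]]]'
python3 - <<'E'
from m import *
import pickle
s=cam("scene");t=cam("side");pickle.dump((s,t),open("st4.pkl","wb"))
for n,l in dict(a=(628,-140),c=(452,-96),d=(448,41),b=(459,189)).items():
    for q in(s,t): carton(q,n,l)
E
```

```text
time_s: 10.18
eef_pos: [622.8, -156.4, 39.1]
ee_rot: [0.0, 0.717, 0.697, 0.0]
force: [0.5, -0.0, 0.2]
grip_width: 0.997
grip_force: 0.0
time_s: 11.05
eef_pos: [542.0, 4.8, 161.2]
ee_rot: [0.0, 0.654, 0.757, 0.0]
force: [0.5, -0.6, 0.8]
grip_width: 0.999
grip_force: 0.0
a ctr [484.7  46.1] yaw 68.7 lab [472.5  61. ] ext [92.9 70.4] laboff [ 9.5 16.7] labsz [32.3 32.6]
a ctr [472.7  73.3] yaw -21.3 lab [472.5  61. ] ext [70.4 92.9] laboff [  4.3 -11.5] labsz [32.3 32.6]
a ctr [613.    4.3] yaw 3.2 lab [621.1 -42.7] ext [100. 282.] laboff [  5.4 -47.3] labsz [ 33.7 207. ]
a ctr [590.8  24.1] yaw -86.8 lab [621.1 -42.7] ext [282. 100.] laboff [68.3 26.4] labsz [ 33.7 207. ]
c ctr [452.4  33.8] yaw 68.7 lab [452.7  45. ] ext [95.7 72.5] laboff [10.6  3.8] labsz [33.3 33.5]
c ctr [447.3  45.4] yaw -21.3 lab [452.7  45. ] ext [72.5 95.7] laboff [5.2 1.6] labsz [33.3 33.5]
c ctr [ 451.  -100.1] yaw 65.4 lab [449.5 -96.3] ext [121.2  60.2] laboff [2.8 2.9] labsz [31.9 34.3]
c ctr [ 439.1 -104.5] yaw -24.6 lab [449.5 -96.3] ext [ 60.2 121.2] laboff [ 6.1 11.8] labsz [31.9 34.3]
d ctr [440.7  30. ] yaw 68.7 lab [446.1  39.6] ext [96.7 73.3] laboff [10.9 -1.5] labsz [33.6 33.9]
d ctr [438.4  35.2] yaw -21.3 lab [446.1  39.6] ext [73.3 96.7] laboff [5.5 6.9] labsz [33.6 33.9]
d ctr [451.7 196. ] yaw 65.4 lab [445.   40.1] ext [256.  113.5] laboff [-144.6  -58.7] labsz [28.1 32.7]
d ctr [446.4 194.1] yaw -24.6 lab [445.   40.1] ext [113.5 256. ] laboff [  62.7 -140.6] labsz [28.1 32.7]
b ctr [332.6 184.8] yaw 18.6 lab [326.9 156.1] ext [28.3 32.8] laboff [-14.5 -25.4] labsz [33.7 33.2]
b ctr [351.6 175.4] yaw -71.4 lab [326.9 156.1] ext [32.8 28.3] laboff [ 10.4 -29.5] labsz [33.7 33.2]
b ctr [308.8 105.3] yaw 18.0 lab [310.9 132.1] ext [32.8 34.5] laboff [10.4 24.9] labsz [33.6 34.8]
b ctr [289.9 114.9] yaw -72.0 lab [310.9 132.1] ext [34.5 32.8] laboff [-9.9 25.4] labsz [33.6 34.8]
```

```bash
python3 -m handwheel '[[[-20.6,40.5,0,0,0,2.7,1],[-20.6,40.5,0,0,0,2.7,1],[-20.6,40.5,0,0,0,2.6,1],[-20.6,40.5,0,0,0,2.6,1],[0,0,0,0,0,0,1],[0,0,0,0,0,0,1]]]'
python3 - <<'E'
from m import *
import pickle
w=cam("wrist");pickle.dump(w,open("w5.pkl","wb"))
carton(w,"b",(459,189)); save(w,"w5.png",None,1.0)
E
```

```text
time_s: 11.9
eef_pos: [460.9, 165.1, 161.2]
ee_rot: [0.0, 0.582, 0.813, 0.0]
force: [0.4, -0.8, -0.1]
grip_width: 1.0
grip_force: 0.0
b ctr [459.  167.5] yaw 18.9 lab [457.9 186.2] ext [53.8 89.7] laboff [ 5.  18.1] labsz [35.8 35.3]
b ctr [478.  158.1] yaw -71.1 lab [457.9 186.2] ext [89.7 53.8] laboff [-33.1 -10. ] labsz [35.8 35.3]
```

View pics/w5.png

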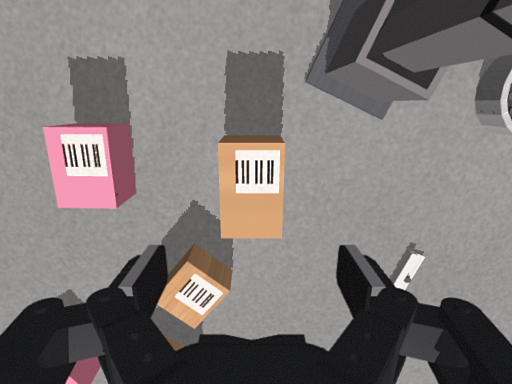

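The view confirms b at (250,190) px, lined up with the fingers, and d untouched. Next I'll grasp b.

```bash
python3 -m handwheel '[[[-1,2,-45,0,0,0,1],[0,0,-45,0,0,0,1],[0,0,-41,0,0,0,1],[0,0,0,0,0,0,1]]]' | grep -E 'pos|force:'
python3 -m handwheel '[[[0,0,0,0,0,0,-1],[0,0,0,0,0,0,-1],[0,0,0,0,0,0,-1],[0,0,0,0,0,0,-1],[0,0,0,0,0,0,-1],[0,0,0,0,0,0,-1]]]' 40
python3 -m handwheel '[[[0,0,40,0,0,0,-1],[0,0,40,0,0,0,-1],[0,0,0,0,0,0,-1],[0,0,0,0,0,0,-1]]]'
```

```text
eef_pos: [458.4, 166.5, 28.2]
force: [0.1, -0.2, 0.6]
grip_force: 0.0
time_s: 13.2
eef_pos: [460.5, 167.6, 31.9]
ee_rot: [0.001, 0.581, 0.814, 0.001]
force: [0.3, -1.7, 8.5]
grip_width: 0.63
grip_force: 43.0
time_s: 13.7
eef_pos: [458.7, 167.6, 109.4]
ee_rot: [-0.0, 0.581, 0.814, -0.0]
force: [0.8, 0.0, -3.3]
grip_width: 0.626
grip_force: 44.9
```

```bash
python3 -m handwheel '[[[26.3,-36,0,0,0,-3.4,-1],[26.3,-36,0,0,0,-3.4,-1],[26.3,-36,0,0,0,-3.4,-1],[26.3,-36,0,0,0,-3.4,-1],[26.3,-36,0,0,0,-3.4,-1],[26.3,-36,0,0,0,-3.4,-1],[0,0,-20,0,0,0,-1],[0,0,-20,0,0,0,-1]]]'|grep -E 'pos|force:'
python3 -m handwheel '[[[0,0,-20,0,0,0,-1],[0,0,-12,0,0,0,-1],[0,0,-5,0,0,0,-1],[0,0,0,0,0,0,-1],[0,0,0,0,0,0,-1]]]'
```

```text
eef_pos: [616.3, -48.7, 67.4]
force: [0.3, 0.7, -3.3]
grip_force: 44.9
time_s: 15.32
eef_pos: [617.4, -48.4, 33.5]
ee_rot: [0.0, 0.716, 0.698, 0.0]
force: [1.0, 0.7, -2.0]
grip_width: 0.628
grip_force: 44.7
```

```bash
python3 -m handwheel '[[[2.5,0,-2,0,0,0,-1],[2.5,0,0,0,0,0,-1],[0,0,0,0,0,0,-1]]]'|grep -E 'pos|force:'
python3 -m handwheel '[[[1.5,0,0,0,0,0,-1],[0,0,0,0,0,0,-1]]]'|grep -E 'pos|force:'
python3 -m handwheel '[[[1,-5,0,0,0,0,-1],[0,-4,0,0,0,0,-1],[0,0,0,0,0,0,-1]]]'|grep -E 'pos|force:'
```

```text
eef_pos: [622.5, -48.5, 31.9]
force: [-3.9, -0.1, 6.3]
grip_force: 45.8
eef_pos: [623.7, -48.5, 31.9]
force: [-5.2, 1.0, 6.1]
grip_force: 45.9
eef_pos: [623.9, -55.0, 32.1]
force: [-9.8, 12.1, 12.1]
grip_force: 46.6
```

```bash
python3 -m handwheel '[[[0,-3,1,0,0,0,-1],[0,-2,0,0,0,0,-1],[0,0,0,0,0,0,-1]]]'|grep -E 'pos|force:'
python3 -m handwheel '[[[0,-1.5,0,0,0,0,-1],[0,0,0,0,0,0,-1]]]'|grep -E 'pos|force:'
python3 -m handwheel '[[[0,-1.5,0,0,0,0,-1],[0,0,0,0,0,0,-1]]]'|grep -E 'pos|force:'
python3 -m handwheel '[[[0,-1.5,0,0,0,0,-1],[0,0,0,0,0,0,-1]]]'|grep -E 'pos|force:'
```

```text
eef_pos: [623.7, -60.8, 32.1]
force: [-5.5, 7.1, 3.6]
grip_force: 45.8
eef_pos: [623.6, -62.1, 32.2]
force: [-7.2, 8.0, 5.1]
grip_force: 45.9
eef_pos: [623.7, -62.9, 32.1]
force: [-6.6, 11.6, 5.3]
grip_force: 45.8
eef_pos: [623.7, -62.9, 32.1]
force: [-6.9, 19.6, 6.4]
grip_force: 45.9
```

```bash
python3 -m handwheel '[[[0,2.5,0,0,0,0,-1],[0,0,0,0,0,0,1],[0,0,0,0,0,0,1],[0,0,0,0,0,0,1],[0,0,0,0,0,0,1]]]'|grep -E 'pos|force:|width'
python3 -m handwheel '[[[0,0,40,0,0,0,1],[0,0,44,0,0,0,1],[0,0,44,0,0,0,1],[-45.5,-11,0,0,0,-3.5,1],[-45.5,-11,0,0,0,-3.5,1],[-45.5,-11,0,0,0,-3.5,1],[-45.5,-11,0,0,0,-3.5,1],[0,0,0,0,0,0,1]]]'
python3 -m handwheel '[[[0,0,0,0,0,0,1]]]' | grep pos
python3 - <<'E'
from m import *
import pickle
w=cam("wrist");pickle.dump(w,open("w6.pkl","wb"))
carton(w,"c",(452,-96)); save(w,"w6.png",None,1.0)
E
```

```text
eef_pos: [624.7, -64.5, 32.1]
force: [0.7, -0.2, -0.3]
grip_width: 1.002
grip_force: 0.0
time_s: 19.08
eef_pos: [440.8, -108.7, 160.4]
ee_rot: [-0.0, 0.797, 0.604, -0.0]
force: [1.3, -0.2, 0.7]
grip_width: 0.995
grip_force: 0.0
eef_pos: [443.3, -108.6, 160.5]
c ctr [ 447.8 -116.9] yaw 74.5 lab [457.3 -98.2] ext [77.2 56.8] laboff [20.6 -4.1] labsz [35.6 52.3]
c ctr [ 441.5 -105.9] yaw -15.5 lab [457.3 -98.2] ext [56.8 77.2] laboff [13.1 11.6] labsz [35.6 52.3]
```

View pics/w6.png

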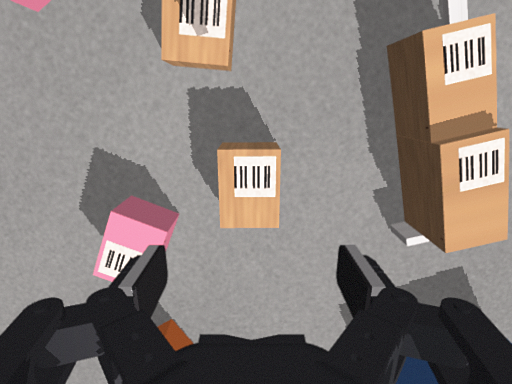

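The view confirms c at (248,188) px, and row a+b is tidy at the right. The pink look-alike is close to the left finger, so I'll shift slightly away from it and narrow the opening.

```bash
python3 -m handwheel '[[[-0.5,6.5,-45,0,0,0,0.8],[0,0,-45,0,0,0,0.8],[0,0,-36,0,0,0,0.8],[0,0,-9,0,0,0,0.8],[0,0,0,0,0,0,0.8]]]' | grep -E 'pos|force:'
python3 -m handwheel '[[[0,0,0,0,0,0,-1],[0,0,0,0,0,0,-1],[0,0,0,0,0,0,-1],[0,0,0,0,0,0,-1],[0,0,0,0,0,0,-1],[0,0,0,0,0,0,-1]]]' 40
python3 -m handwheel '[[[0,0,40,0,0,0,-1],[0,0,40,0,0,0,-1],[0,0,0,0,0,0,-1],[0,0,0,0,0,0,-1]]]'
```

```text
eef_pos: [442.8, -101.9, 25.4]
force: [0.4, 0.2, 0.6]
grip_force: 0.0
time_s: 20.62
eef_pos: [442.9, -102.2, 26.4]
ee_rot: [0.001, 0.796, 0.605, 0.001]
force: [-0.0, 1.3, 5.0]
grip_width: 0.626
grip_force: 43.1
time_s: 21.12
eef_pos: [441.6, -101.6, 104.5]
ee_rot: [-0.0, 0.796, 0.605, -0.0]
force: [-0.2, -0.4, -3.1]
grip_width: 0.625
grip_force: 45.0
```

```bash
python3 -m handwheel '[[[35.4,27.2,0,0,0,2.8,-1],[35.4,27.2,0,0,0,2.8,-1],[35.4,27.2,0,0,0,2.8,-1],[35.4,27.2,0,0,0,2.8,-1],[35.4,27.2,0,0,0,2.8,-1],[0,0,-20,0,0,0,-1],[0,0,-20,0,0,0,-1],[0,0,-20,0,0,0,-1]]]'|grep -E 'pos|force:'
python3 -m handwheel '[[[0,0,-12,0,0,0,-1],[0,0,-5,0,0,0,-1],[0,0,0,0,0,0,-1],[0,0,0,0,0,0,-1]]]'
python3 -m handwheel '[[[3,0,0,0,0,0,-1],[3,0,0,0,0,0,-1],[0,0,0,0,0,0,-1]]]'|grep -E 'pos|force:'
python3 -m handwheel '[[[1.5,0,0,0,0,0,-1],[0,0,0,0,0,0,-1]]]'|grep -E 'pos|force:'
```

```text
eef_pos: [618.1, 34.4, 42.3]
force: [-0.3, 0.8, -2.3]
grip_force: 45.0
time_s: 22.62
eef_pos: [619.4, 34.1, 28.7]
ee_rot: [0.0, 0.716, 0.698, 0.0]
force: [-0.1, -0.3, -3.2]
grip_width: 0.624
grip_force: 44.9
eef_pos: [625.4, 34.1, 28.1]
force: [0.2, -0.4, -3.1]
grip_force: 44.9
eef_pos: [626.4, 34.2, 28.0]
force: [-1.8, -0.5, -2.9]
grip_force: 45.0
```

```bash
python3 -m handwheel '[[[1,-5,-1,0,0,0,-1],[0,-5,0,0,0,0,-1],[0,0,0,0,0,0,-1]]]'|grep -E 'pos|force:'
python3 -m handwheel '[[[0,-2,0,0,0,0,-1],[0,0,0,0,0,0,-1]]]'|grep -E 'pos|force:'
python3 -m handwheel '[[[0,-2,0,0,0,0,-1],[0,0,0,0,0,0,-1]]]'|grep -E 'pos|force:'
python3 -m handwheel '[[[0,-1.5,0,0,0,0,-1],[0,0,0,0,0,0,-1]]]'|grep -E 'pos|force:'
```

```text
eef_pos: [626.2, 24.9, 26.7]
force: [-6.6, 5.2, 0.2]
grip_force: 45.2
eef_pos: [626.2, 23.3, 26.7]
force: [-6.5, 5.1, 0.9]
grip_force: 45.4
eef_pos: [626.1, 21.4, 26.7]
force: [-8.5, 7.2, 1.4]
grip_force: 45.5
eef_pos: [626.1, 20.1, 26.8]
force: [-7.4, 6.8, 1.5]
grip_force: 45.5
```

```bash
python3 -m handwheel '[[[0,-1.5,0,0,0,0,-1],[0,0,0,0,0,0,-1]]]'|grep -E 'pos|force:'
python3 -m handwheel '[[[0,-1.5,0,0,0,0,-1],[0,0,0,0,0,0,-1]]]'|grep -E 'pos|force:'
python3 -m handwheel '[[[0,-1.5,0,0,0,0,-1],[0,0,0,0,0,0,-1]]]'|grep -E 'pos|force:'
```

```text
eef_pos: [626.1, 19.7, 26.8]
force: [-7.2, 14.0, 1.8]
grip_force: 45.4
eef_pos: [626.1, 19.7, 26.8]
force: [-7.5, 20.8, 2.4]
grip_force: 45.5
eef_pos: [626.1, 19.7, 26.8]
force: [-6.1, 27.9, 2.9]
grip_force: 45.5
```

```bash
python3 -m handwheel '[[[0,4,0,0,0,0,-1],[0,0,0,0,0,0,1],[0,0,0,0,0,0,1],[0,0,0,0,0,0,1],[0,0,0,0,0,0,1]]]'|grep -E 'pos|force:|width'
python3 -m handwheel '[[[0,0,40,0,0,0,1],[0,0,46,0,0,0,1],[0,0,46,0,0,0,1],[-46.8,4,0,0,0,-4.9,1],[-46.8,4,0,0,0,-4.9,1],[-46.8,4,0,0,0,-4.9,1],[-46.8,4,0,0,0,-4.9,1],[0,0,0,0,0,0,1]]]'
python3 -m handwheel '[[[0,0,0,0,0,0,1]]]' | grep pos
python3 - <<'E'
from m import *
import pickle
w=cam("wrist");pickle.dump(w,open("w7.pkl","wb"))
carton(w,"d",(448,41)); save(w,"w7.png",None,1.0)
E
```

```text
eef_pos: [627.8, 17.9, 27.2]
force: [-0.3, 0.1, -0.5]
grip_width: 1.002
grip_force: 0.0
time_s: 26.75
eef_pos: [438.2, 34.5, 159.3]
ee_rot: [-0.0, 0.825, 0.566, -0.0]
force: [1.0, -0.4, 0.5]
grip_width: 1.003
grip_force: 0.0
eef_pos: [441.2, 33.9, 159.6]
d ctr [440.7  31.1] yaw 68.9 lab [447.3  39.6] ext [66.3 54.2] laboff [10.3 -3.2] labsz [35.2 40.1]
d ctr [438.4  36.3] yaw -21.1 lab [447.3  39.6] ext [54.2 66.3] laboff [7.2 6.3] labsz [35.2 40.1]
```

View pics/w7.png

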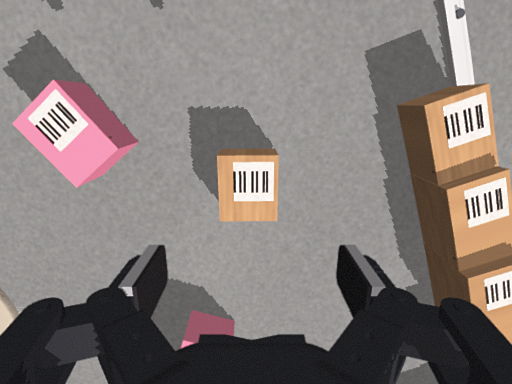

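The view confirms d at (248,187) px; row a, b, c is closed up. Next I'll grasp d.

```bash
python3 -m handwheel '[[[-1.5,2,-45,0,0,0,1],[0,0,-45,0,0,0,1],[0,0,-38,0,0,0,1],[0,0,-10,0,0,0,1],[0,0,0,0,0,0,1]]]' | grep -E 'pos|force:'
python3 -m handwheel '[[[0,0,0,0,0,0,-1],[0,0,0,0,0,0,-1],[0,0,0,0,0,0,-1],[0,0,0,0,0,0,-1],[0,0,0,0,0,0,-1],[0,0,0,0,0,0,-1]]]' 40
python3 -m handwheel '[[[0,0,40,0,0,0,-1],[0,0,40,0,0,0,-1],[0,0,0,0,0,0,-1],[0,0,0,0,0,0,-1]]]'
```

```text
eef_pos: [439.5, 36.0, 21.3]
force: [0.9, -0.3, 0.6]
grip_force: 0.0
time_s: 28.3
eef_pos: [439.6, 36.1, 22.3]
ee_rot: [0.001, 0.825, 0.566, 0.001]
force: [-0.2, 0.4, 6.7]
grip_width: 0.624
grip_force: 42.4
time_s: 28.8
eef_pos: [438.4, 36.2, 100.6]
ee_rot: [-0.0, 0.825, 0.566, -0.0]
force: [0.9, 0.1, -3.2]
grip_width: 0.624
grip_force: 44.5
```

```bash
python3 -m handwheel '[[[36.5,12.2,0,0,0,3.9,-1],[36.5,12.2,0,0,0,3.9,-1],[36.5,12.2,0,0,0,3.9,-1],[36.5,12.2,0,0,0,3.9,-1],[36.5,12.2,0,0,0,3.9,-1],[0,0,-20,0,0,0,-1],[0,0,-20,0,0,0,-1],[0,0,-20,0,0,0,-1]]]'|grep -E 'pos|force:'
python3 -m handwheel '[[[0,0,-12,0,0,0,-1],[0,0,-5,0,0,0,-1],[0,0,0,0,0,0,-1],[0,0,0,0,0,0,-1]]]'
python3 -m handwheel '[[[3,0,0,0,0,0,-1],[3,0,0,0,0,0,-1],[0,0,0,0,0,0,-1]]]'|grep -E 'pos|force:'
python3 -m handwheel '[[[1.5,0,-1,0,0,0,-1],[0,0,0,0,0,0,-1]]]'|grep -E 'pos|force:'
```

```text
eef_pos: [620.5, 97.2, 38.4]
force: [-0.2, -0.1, -2.7]
grip_force: 44.4
time_s: 30.3
eef_pos: [621.8, 97.1, 24.8]
ee_rot: [0.0, 0.717, 0.697, 0.0]
force: [-0.2, 0.3, -3.6]
grip_width: 0.626
grip_force: 44.4
eef_pos: [627.7, 97.1, 24.2]
force: [-0.3, 0.8, -1.8]
grip_force: 44.4
eef_pos: [628.5, 97.2, 22.8]
force: [-3.1, 0.1, -1.0]
grip_force: 44.4
```

```bash
python3 -m handwheel '[[[1,-5,0,0,0,0,-1],[0,-5,0,0,0,0,-1],[0,0,0,0,0,0,-1]]]'|grep -E 'pos|force:'
python3 -m handwheel '[[[0,-2,0,0,0,0,-1],[0,0,0,0,0,0,-1]]]'|grep -E 'pos|force:'
python3 -m handwheel '[[[0,-2,0,0,0,0,-1],[0,0,0,0,0,0,-1]]]'|grep -E 'pos|force:'
python3 -m handwheel '[[[0,-1.5,0,0,0,0,-1],[0,0,0,0,0,0,-1]]]'|grep -E 'pos|force:'
python3 -m handwheel '[[[0,-1.5,0,0,0,0,-1],[0,0,0,0,0,0,-1]]]'|grep -E 'pos|force:'
```

```text
eef_pos: [628.3, 88.0, 22.6]
force: [-8.2, 3.5, 1.0]
grip_force: 44.6
eef_pos: [628.2, 86.4, 22.6]
force: [-8.3, 5.5, 1.6]
grip_force: 44.8
eef_pos: [628.2, 84.5, 22.6]
force: [-8.5, 6.0, 2.0]
grip_force: 44.8
eef_pos: [628.1, 83.3, 22.6]
force: [-8.3, 8.0, 1.3]
grip_force: 44.8
eef_pos: [628.1, 83.2, 22.6]
force: [-7.6, 15.2, 1.6]
grip_force: 44.7
```

```bash
python3 -m handwheel '[[[0,-3,0,0,0,0,-1],[0,0,0,0,0,0,-1]]]'|grep -E 'pos|force:'
python3 -m handwheel '[[[0,4.5,0,0,0,0,-1],[0,0,0,0,0,0,1],[0,0,0,0,0,0,1],[0,0,0,0,0,0,1],[0,0,0,0,0,0,1],[0,0,40,0,0,0,1],[0,0,40,0,0,0,1],[0,0,40,0,0,0,1]]]'|grep -E 'pos|force:|width'
python3 -m handwheel '[[[-18,0,28.5,0,0,10.2,1],[-18,0,28.5,0,0,10.2,1],[-18,0,28.5,0,0,10.2,1],[-18,0,28.5,0,0,10.2,1],[-18,0,28.5,0,0,10.2,1],[-18,0,28.5,0,0,10.2,1],[-18,0,28.5,0,0,10.2,1],[-18,0,28.5,0,0,10.2,1]]]'|grep -E 'pos|force:'
python3 -m handwheel '[[[-18,0,28.5,0,0,10,1],[0,0,0,0,0,0,1],[0,0,0,0,0,0,1]]]'
python3 - <<'E'
from m import *
import pickle
w=cam("wrist");pickle.dump(w,open("w8.pkl","wb"))
save(w,"w8.png"); print(w["o"],w["Rw"][:,2])
s=cam("scene");t=cam("side");pickle.dump((s,t),open("st8.pkl","wb"))
E
```

```text
eef_pos: [628.1, 83.1, 22.6]
force: [-5.2, 30.3, 0.8]
grip_force: 44.7
eef_pos: [629.9, 81.5, 144.5]
force: [0.4, 0.9, 0.1]
grip_width: 1.001
grip_force: 0.0
eef_pos: [485.2, 81.5, 372.2]
force: [0.9, -0.4, 0.3]
grip_force: 0.0
time_s: 34.92
eef_pos: [468.1, 81.6, 398.5]
ee_rot: [-0.001, 0.001, 1.0, 0.0]
force: [0.0, -0.3, -1.1]
grip_width: 1.0
grip_force: 0.0
[392.58150605  81.14215042 532.20127601] [ 0.29343551 -0.00132946 -0.95597795]
```

View pics/w8.png

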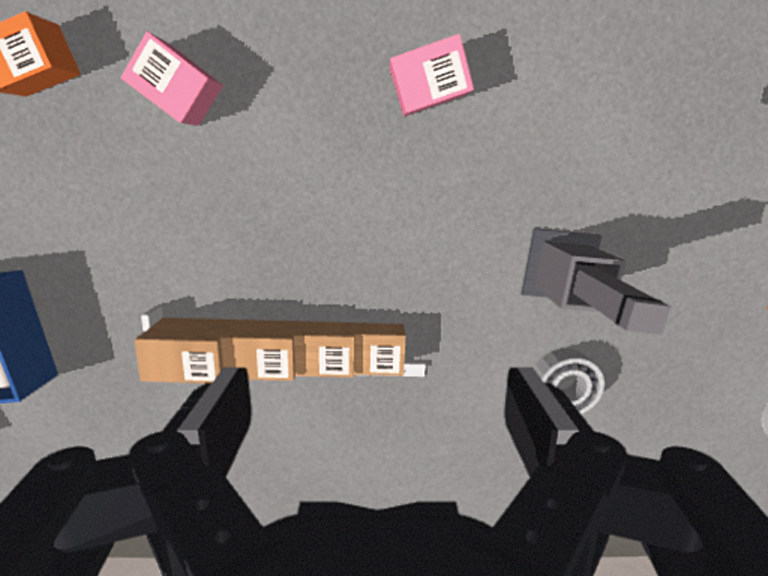

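The row of four is closed up at (140..405, 320..380) px. The holder is at (590,270) and the top of the reader at (648,312). Next I'll go above the reader for a close look.

```bash
python3 -m handwheel '[[[11,44.6,-19.6,0,0,0,1],[11,44.6,-19.6,0,0,0,1],[11,44.6,-19.6,0,0,0,1],[11,44.6,-19.6,0,0,0,1],[11,44.6,-19.6,0,0,0,1],[0,0,0,0,0,0,1],[0,0,0,0,0,0,1],[0,0,0,0,0,0,1]]]'
python3 - <<'E'
from m import *
import pickle
w=pickle.load(open("w8.pkl","rb")); print("prev top est",ray(w,[(648/1.5,312/1.5)],191))
w=cam("wrist");pickle.dump(w,open("w9.pkl","wb"))
save(w,"w9.png"); print(w["o"],w["Rw"][:,2])
E
```

```text
time_s: 36.08
eef_pos: [523.2, 303.8, 302.3]
ee_rot: [0.001, 0.001, 1.0, 0.0]
force: [-0.1, 0.7, 0.3]
grip_width: 0.996
grip_force: 0.0
prev top est [[517.04329417 306.9666598  191.        ]]
[447.28065397 303.24311383 435.86883712] [ 2.95844776e-01 -7.65960882e-04 -9.55235721e-01]
```

View pics/w9.png

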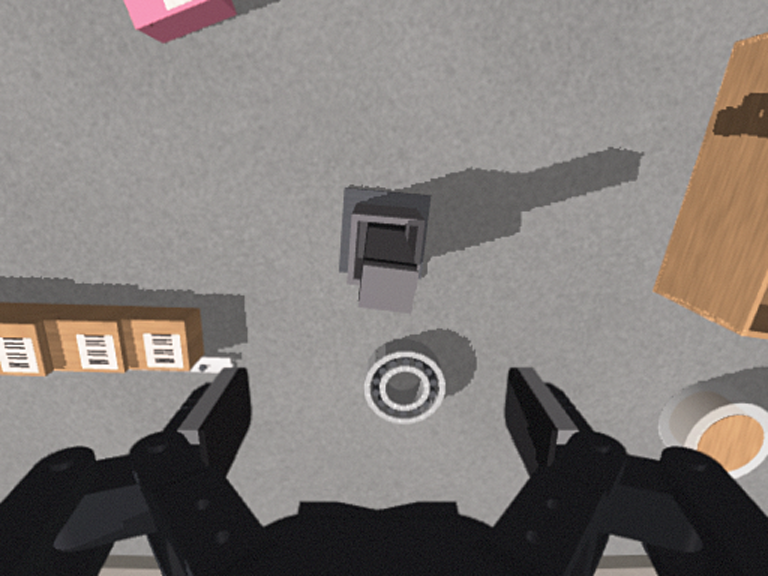

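The top face of the reader is at about (364,262),(417,267),(411,312),(358,307) px. The foot plate corners are (345,187),(431,195),(340,271), and bearing 2 is at (405,388). I'll measure from these.

Run:
```python
from m import *
import pickle
c=pickle.load(open("w9.pkl","rb"))
V=cv2.cvtColor(c["img"],cv2.COLOR_RGB2GRAY)
print(V[165:215:3,255],V[192,230:290:3])
def P(l,z): return ray(c,np.array(l)/1.5,z)[:,:2]
t=P([(364,262),(417,267),(411,312),(358,307)],191); print("top",t.round(1),t.mean(0).round(1),[np.linalg.norm(t[i]-t[i-1]).round(1) for i in range(4)],"edge ang",np.degrees(np.arctan2(*(t[1]-t[0])[::-1])),np.degrees(np.arctan2(*(t[3]-t[0])[::-1])))
f=P([(345,187),(431,195),(340,271)],6); print("foot",f.round(1),np.linalg.norm(f[1]-f[0]),np.linalg.norm(f[2]-f[0]),"ctr",((f[1]+f[2])/2).round(1),"ang",np.degrees(np.arctan2(*(f[1]-f[0])[::-1])))
r=P([(352,213),(425,222)],90); print("rim",r.round(1),np.linalg.norm(r[1]-r[0]))
k=V[170:212,235:282]; m=((k>112)&(k<150)).astype(np.uint8)
n,L,st,ce=cv2.connectedComponentsWithStats(m); i=1+st[1:,4].argmax(); print(st[i],ce[i]+[235,170])
pt=np.argwhere(L==i)[:,::-1]+[235,170]; w=ray(c,pt,191)[:,:2].astype(np.float32); print(cv2.minAreaRect(w))
```

```text
[ 57  55  58  21  64 133 132 133 133 135 130 132 130 131 155 153 157] [153 155 152 122 137 136 132 133 132 134 131 132 133 134 135 133 157 153
 151 155]
top [[506.3 295.5]
 [509.3 325.9]
 [536.8 323.1]
 [533.6 291.6]] [521.5 309. ] [np.float64(27.6), np.float64(30.6), np.float64(27.7), np.float64(31.6)] edge ang 84.41922290086482 -7.9601252443383155
foot [[477.  272.1]
 [484.6 354.7]
 [560.2 265.2]] 83.02271806165348 83.46000972104359 ctr [522.4 310. ] ang 84.75163727504177
rim [[491.2 283.2]
 [498.3 340.7]] 57.879498829429615
[   0    7   47   34 1123] [258.75601069 192.93499555]
((523.9318237304688, 308.891357421875), (42.01839828491211, 28.153240203857422), 82.61842346191406)
```

```bash
python3 -m handwheel '[[[-1.3,5.3,0,0,0,-5.3,1],[0,0,0,0,0,0,1],[0,0,-40,0,0,0,1],[0,0,-45,0,0,0,1],[0,0,-45,0,0,0,1],[0,0,-27,0,0,0,1],[0,0,0,0,0,0,1],[0,0,0,0,0,0,1]]]'
python3 -m handwheel '[[[0,0,0,0,0,0,-1],[0,0,0,0,0,0,-1],[0,0,0,0,0,0,-1],[0,0,0,0,0,0,-1],[0,0,0,0,0,0,-1],[0,0,0,0,0,0,-1],[0,0,0,0,0,0,-1],[0,0,0,0,0,0,-1]]]' 60
python3 -m handwheel '[[[0,0,0,0,0,0,-1],[0,0,0,0,0,0,-1],[0,0,0,0,0,0,-1]]]'
```

```text
time_s: 37.12
eef_pos: [522.4, 310.0, 146.3]
ee_rot: [0.001, 0.046, 0.999, 0.0]
force: [0.3, -0.1, -0.7]
grip_width: 0.999
grip_force: 0.0
time_s: 38.12
eef_pos: [521.9, 310.0, 145.2]
ee_rot: [0.001, 0.046, 0.999, 0.0]
force: [-0.0, -0.5, 5.3]
grip_width: 0.369
grip_force: 57.1
time_s: 38.5
eef_pos: [521.9, 310.0, 145.2]
ee_rot: [0.001, 0.046, 0.999, 0.0]
force: [-0.1, 0.0, 4.6]
grip_width: 0.366
grip_force: 57.1
```

```bash
python3 -m handwheel '[[[0,0,20,0,0,0,-1],[0,0,30,0,0,0,-1],[0,0,30,0,0,0,-1],[0,0,30,0,0,0,-1],[0,0,20,0,0,0,-1],[0,0,0,0,0,0,-1],[0,0,0,0,0,0,-1]]]'
python3 - <<'E'
from m import *
import pickle
w=pickle.load(open("w8.pkl","rb")); s8,t8=pickle.load(open("st8.pkl","rb"))
s=cam("scene");t=cam("side");pickle.dump((s,t),open("st10.pkl","wb"))
B=np.array(dict(a=0).get('z',0))
L=dict(a=(628,-131),b=(629,-42),c=(631,29),d=(633,90))
def lab(c,p,h):
    hsv=cv2.cvtColor(c["img"],cv2.COLOR_RGB2HSV); m=((hsv[:,:,2]>165)&(hsv[:,:,1]<50)).astype(np.uint8)
    m=cv2.morphologyEx(m,cv2.MORPH_CLOSE,np.ones((3,3)))
    u=proj(c,[[*p,h]])[0]
    ks=[k for k in cv2.findContours(m,cv2.RETR_EXTERNAL,cv2.CHAIN_APPROX_NONE)[0] if cv2.contourArea(k)>30]
    if not ks: return None
    k=min(ks,key=lambda k:np.linalg.norm(k.reshape(-1,2).mean(0)-u))
    r=cv2.minAreaRect(ray(c,k.reshape(-1,2),h)[:,:2].astype(np.float32)); return np.round(r[0],1),np.round(r[1],1)
for n in "abcd":
    h=DIM[n][2]
    print(n,"w8",lab(w,L[n],h),"scene8",lab(s8,L[n],h),"side8",lab(t8,L[n],h),"now",lab(s,L[n],h),lab(t,L[n],h))
A=cv2.resize(s["img"][100:330,250:420],(680,920)); 
u=proj(s,[[522,310,190]])[0].astype(int);v=proj(t,[[522,310,190]])[0].astype(int);print(u,v)
A=np.hstack([cv2.resize(s["img"][u[1]-60:u[1]+90,u[0]-60:u[0]+60],(400,500)),cv2.resize(t["img"][v[1]-60:v[1]+60,v[0]-48:v[0]+48],(400,500))])
cv2.imwrite("pics/r10.png",A[:,:,::-1])
E
```

```text
time_s: 39.38
eef_pos: [521.2, 309.8, 273.0]
ee_rot: [-0.001, 0.046, 0.999, -0.0]
force: [0.2, 0.2, -1.6]
grip_width: 0.373
grip_force: 56.8
a w8 (array([ 627.8, -134.5]), array([47.3, 41.3])) scene8 (array([ 609.8, -414.2]), array([133.5,  74.2])) side8 (array([ 626.4, -128.7]), array([34.1, 33.3])) now (array([637.1, -36.2]), array([33.1, 32. ])) (array([ 626.7, -129. ]), array([33.7, 33.4]))
b w8 (array([629.2, -45.7]), array([35.6, 36. ])) scene8 (array([645.8, 100.6]), array([33.3, 32.2])) side8 (array([629.1, -44.7]), array([33.7, 33.8])) now (array([629.7, -45.7]), array([33.6, 32.5])) (array([629.1, -44.9]), array([34. , 33.8]))
c w8 (array([630.6,  27.4]), array([34.9, 35.8])) scene8 (array([638.6,  93.3]), array([33.8, 32.7])) side8 (array([631.2,  27.5]), array([33.3, 33.2])) now (array([631.3,  26.3]), array([34.4, 33.1])) (array([631.2,  27.5]), array([33.3, 33.2]))
d w8 (array([635.3,  81.1]), array([50.3, 41.7])) scene8 (array([633.8,  88.5]), array([34.1, 33. ])) side8 (array([633.3,  89.7]), array([33.1, 33. ])) now (array([633.1,  88.5]), array([35. , 33.9])) (array([633.3,  89.7]), array([33.1, 33. ]))
[370 235] [219 100]
```

View pics/r10.png

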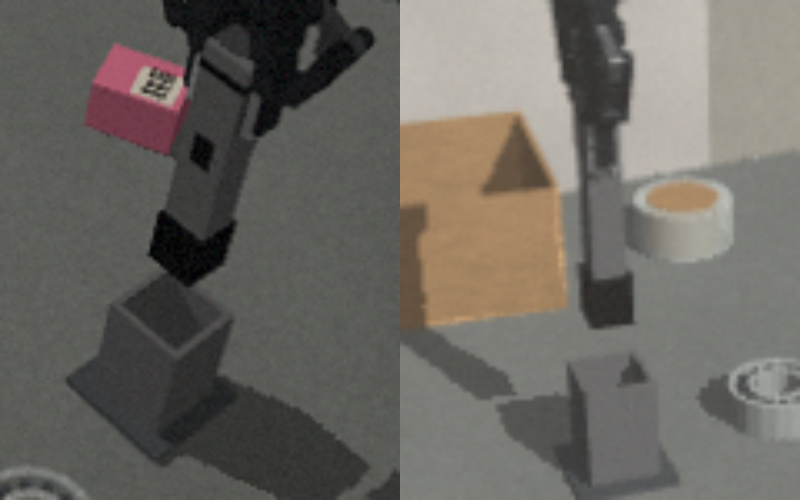

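```bash
cat >> m.py <<'E'
def headbox(c,x,y,zw,yaw,pad=12):
    """dark-head silhouette vs expected: returns mean offset in px of measured centroid to expected hull centroid"""
    t=np.radians(yaw); e1=np.array([np.cos(t),np.sin(t)]);e2=np.array([-np.sin(t),np.cos(t)])
    P=[[*(np.array([x,y])+a*17*e1+b*17*e2),z] for a in(-1,1) for b in(-1,1) for z in(zw,zw+40)]
    hull=cv2.convexHull(proj(c,P).astype(np.float32)).reshape(-1,2)
    x0,y0=(hull.min(0)-pad).astype(int);x1,y1=(hull.max(0)+pad).astype(int)
    g=cv2.cvtColor(c["img"],cv2.COLOR_RGB2GRAY)[y0:y1,x0:x1]; m=(g<38).astype(np.uint8)
    m=cv2.morphologyEx(m,cv2.MORPH_OPEN,np.ones((3,3)))
    n,L,st,ce=cv2.connectedComponentsWithStats(m); i=1+st[1:,4].argmax()
    M=cv2.moments(hull); ex=np.array([M["m10"],M["m01"]])/M["m00"]
    got=ce[i]+[x0,y0]
    return ex,got,M["m00"],st[i][4]
E
python3 - <<'E'
from m import *
import pickle
s,t=pickle.load(open("st10.pkl","rb"))
r=[headbox(c,521.6,309.8,139,-5.3) for c in(s,t)]
for q in r: print(*[np.round(x,1) for x in q])
print("head centre",tri(s,r[0][1],t,r[1][1]),"expected",tri(s,r[0][0],t,r[1][0]))
E
```

```text
Traceback (most recent call last):
  File "m.py", line 59, in headbox
    n,L,st,ce=cv2.connectedComponentsWithStats(m); i=1+st[1:,4].argmax()
                                                       ~~~~~~~~~~~~~~~^^
ValueError: attempt to get argmax of an empty sequence
```

Run:
```python
from m import *
import pickle
s,t=pickle.load(open("st10.pkl","rb"))
for c,p in((s,(367,250)),(t,(221,112))):
    g=cv2.cvtColor(c["img"],cv2.COLOR_RGB2GRAY); print(g[p[1]-30:p[1]+16:2,p[0]])
import re
src=open("m.py").read(); src=src.replace('m=(g<38)','m=(g<c.get("thr",38))'); open("m.py","w").write(src)
import importlib,m; importlib.reload(m)
for th in(45,55):
    s["thr"]=t["thr"]=th
    try:
        r=[m.headbox(c,521.6,309.8,139,-5.3) for c in(s,t)]
        for q in r: print(*[np.round(x,1) for x in q])
        print("head centre",tri(s,r[0][1],t,r[1][1]),"expected",tri(s,r[0][0],t,r[1][0]))
    except Exception as e: print(th,e)
```

```text
[19 11 57 61 55 61 65 61 61 66 61 66 54  4  1 13 18 12  7  3 28 61 61]
[ 97 112 109 109 108 111 108 109 108 107 109 108  98  49  49  45  45  47
  82 123 123 119 110]
45 attempt to get argmax of an empty sequence
[367.9 245.8] [366.6 249.6] 503.5 703
[219.8 109.8] [220.6 112.2] 197.5 117
head centre (array([524.172501  , 310.43783047, 149.63546604]), np.float64(0.03961304959839316)) expected (array([521.61431544, 309.74583883, 159.10758114]), np.float64(0.11022056329155173))
```

Run:
```python
from m import *
import pickle
s,t=pickle.load(open("st10.pkl","rb"))
s["thr"]=36;t["thr"]=75
for zw in(139,134,130):
    r=[headbox(c,521.6,309.8,zw,-5.3) for c in(s,t)]
    for q in r: print(zw,*[np.round(x,1) for x in q])
    print("head centre",tri(s,r[0][1],t,r[1][1]),"expected",tri(s,r[0][0],t,r[1][0]))
```

```text
139 [367.9 245.8] [365.5 249.7] 503.5 312
139 [219.8 109.8] [220.  111.3] 197.5 152
head centre (array([524.72112222, 310.43648362, 151.53387369]), np.float64(2.626073370200721)) expected (array([521.61431544, 309.74583883, 159.10758114]), np.float64(0.11022056329155173))
134 [367.5 247.4] [365.5 249.7] 499.7 312
134 [219.9 111.2] [220.  111.3] 196.7 152
head centre (array([524.72112222, 310.43648362, 151.53387369]), np.float64(2.626073370200721)) expected (array([521.61408243, 309.74574051, 154.10764285]), np.float64(0.10983470042513013))
130 [367.2 248.6] [365.5 249.7] 496.6 312
130 [220.  112.3] [220.  111.3] 196.0 152
head centre (array([524.72112222, 310.43648362, 151.53387369]), np.float64(2.626073370200721)) expected (array([521.61390816, 309.74565631, 150.10767984]), np.float64(0.10953869852587104))
```

```bash
python3 -m handwheel '[[[5,-20,0,0,0,0,-1],[11,-46,0,0,0,0,-1],[11,-46,0,0,0,0,-1],[11,-46,0,0,0,0,-1],[11,-46,0,0,0,0,-1],[11,-46,0,0,0,0,-1],[11,-46,0,0,0,0,-1],[11,-46,0,0,0,0,-1]]]' | grep -E "pos|width|force"
python3 -m handwheel '[[[11,-46,0,0,0,0,-1],[8,-35,0,0,0,0,-1],[3,-16,-7,0,0,0,-1],[0,0,-7,0,0,0,-1],[0,0,0,0,0,0,-1],[0,0,0,0,0,0,-1]]]'
python3 - <<'E'
from m import *
import pickle
s=cam("scene");t=cam("side");w=cam("wrist");pickle.dump((s,t,w),open("st11.pkl","wb"))
p=sense()["eef_pos"]; print(p)
u=proj(s,[[627,-129,100]])[0].astype(int);v=proj(t,[[627,-129,100]])[0].astype(int)
A=np.hstack([cv2.resize(s["img"][u[1]-50:u[1]+50,u[0]-40:u[0]+40],(400,500)),cv2.resize(t["img"][v[1]-50:v[1]+50,v[0]-40:v[0]+40],(400,500))])
cv2.imwrite("pics/r11.png",A[:,:,::-1])
for q in(s,t): print(proj(q,[[p[0],p[1],p[2]-137]]))
print(u,v)
E
```

```text
eef_pos: [603.4, -34.7, 274.3]
force: [-0.5, -0.1, -1.7]
grip_width: 0.37
grip_force: 56.8
time_s: 41.22
eef_pos: [625.6, -127.9, 260.9]
ee_rot: [0.0, 0.045, 0.999, -0.0]
force: [0.2, 0.4, -1.8]
grip_width: 0.367
grip_force: 56.8
[ 625.69633123 -128.40463949  260.9996491 ]
[[198.68636517 180.35553464]]
[[318.12329613 184.75588869]]
[198 187] [317 192]
```

View pics/r11.png

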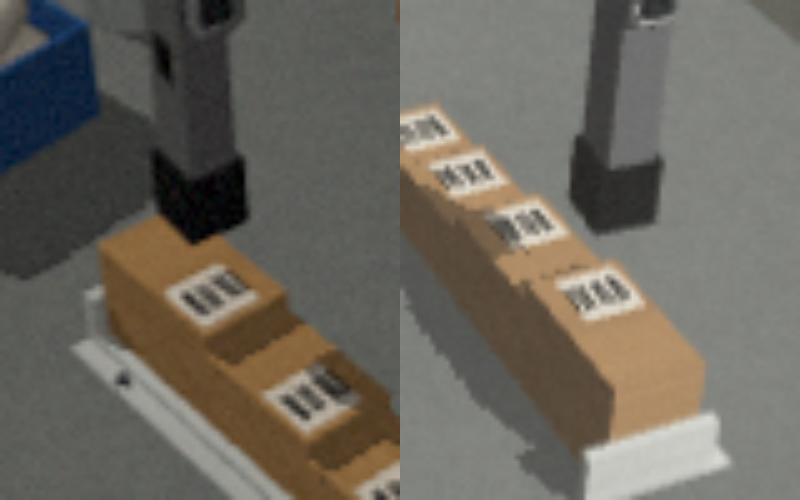

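The reader hangs upright over label a: window corners are at about (160,205),(197,240),(246,218) in the left crop and (570,200),(602,233),(660,222) in the right. I'll check where the window is relative to the label.

Run:
```python
from m import *
import pickle
s,t,w=pickle.load(open("st11.pkl","rb"))
def S(x,y): return np.array([158+x/5,137+y/5])
def T(x,y): return np.array([277+(x-400)/5,142+y/5])
print("window",tri(s,(S(160,205)+S(246,218))/2,t,(T(570,200)+T(660,222))/2))
print("near-corner in scene",ray(s,[S(197,240)],122),"side",ray(t,[T(602,233)],122))
print("label",tri(s,S(211,295),t,T(604,291)))
def mid(c,h,lab):
    hsv=cv2.cvtColor(c["img"],cv2.COLOR_RGB2HSV); m=((hsv[:,:,2]>150)&(hsv[:,:,1]<55)).astype(np.uint8)
    m=cv2.morphologyEx(m,cv2.MORPH_CLOSE,np.ones((3,3)));u=proj(c,[[*lab,h]])[0]
    k=min([k for k in cv2.findContours(m,cv2.RETR_EXTERNAL,cv2.CHAIN_APPROX_NONE)[0] if cv2.contourArea(k)>30],key=lambda k:np.linalg.norm(k.reshape(-1,2).mean(0)-u))
    r=cv2.minAreaRect(ray(c,k.reshape(-1,2),h)[:,:2].astype(np.float32)); return np.round(r[0],1),np.round(r[1],1)
for q in(s,t): print(mid(q,72,(627,-129)))
```

```text
window (array([ 627.18862304, -130.30635714,  126.93252182]), np.float64(2.3320964722351345))
near-corner in scene [[ 637.84815123 -118.35035274  122.        ]] side [[ 616.89202911 -139.68823909  122.        ]]
label (array([ 628.06781653, -128.0851514 ,   71.74328894]), np.float64(2.037577126547563))
(array([ 626.5, -128.9]), array([35.7, 33.7]))
(array([ 627.4, -127.9]), array([35.8, 35.3]))
```

The window is at (627,-130,~125) over a label at (627,-128.5,72), so it's aligned. I'll hold here, then go on to b, c and d.

```bash
Z='[0,0,0,0,0,0,-1]'
python3 -m handwheel '[[[0,0,-2,0,0,0,-1],[0,0,0,0,0,0,-1],[0,0,0,0,0,0,-1],[0,0,0,0,0,0,-1],[0,0,0,0,0,0,-1],[0,0,0,0,0,0,-1],[0,0,0,0,0,0,-1],[0,0,0,0,0,0,-1]]]' | grep pos
python3 -m handwheel '[[[0,0,0,0,0,0,-1],[0,0,0,0,0,0,-1],[0,0,0,0,0,0,-1],[0,0,0,0,0,0,-1],[0,0,0,0,0,0,-1],[0,0,0,0,0,0,-1],[0,0,0,0,0,0,-1],[0,0,0,0,0,0,-1]]]' | grep pos
python3 -m handwheel '[[[0,0,0,0,0,0,-1],[0,0,0,0,0,0,-1],[0,0,0,0,0,0,-1],[0,0,0,0,0,0,-1],[0,0,0,0,0,0,-1],[0,0,0,0,0,0,-1],[0,0,0,0,0,0,-1],[0,0,0,0,0,0,-1]]]' | grep -E "time|pos|width"
python3 - <<'E'
from m import *
import pickle
s=cam("scene");t=cam("side");pickle.dump((s,t),open("st12.pkl","wb"))
def mid(c,h,lab):
    hsv=cv2.cvtColor(c["img"],cv2.COLOR_RGB2HSV); m=((hsv[:,:,2]>150)&(hsv[:,:,1]<55)).astype(np.uint8)
    m=cv2.morphologyEx(m,cv2.MORPH_CLOSE,np.ones((3,3)));u=proj(c,[[*lab,h]])[0]
    k=min([k for k in cv2.findContours(m,cv2.RETR_EXTERNAL,cv2.CHAIN_APPROX_NONE)[0] if cv2.contourArea(k)>30],key=lambda k:np.linalg.norm(k.reshape(-1,2).mean(0)-u))
    r=cv2.minAreaRect(ray(c,k.reshape(-1,2),h)[:,:2].astype(np.float32)); return np.round(r[0],1),np.round(r[1],1)
for n,l in dict(a=(627,-129),b=(629,-45),c=(631,27),d=(633,89)).items():
    for q in(s,t): print(n,*mid(q,DIM[n][2],l))
E
```

```text
eef_pos: [625.6, -129.0, 258.6]
eef_pos: [625.6, -129.1, 258.6]
time_s: 44.38
eef_pos: [625.6, -129.1, 258.6]
grip_width: 0.371
a [ 626.2 -129.5] [33.8 35.9]
a [ 627.4 -127.9] [35.8 35.3]
b [633.8 -45.5] [35.  24.7]
b [634.1 -43.9] [37.9 31. ]
c [631.7  26.9] [35.6 33.8]
c [631.6  28. ] [34.4 34.1]
d [633.1  88.8] [35.5 33.9]
d [634.2  90.3] [34.4 34.7]
```

```bash
python3 -m handwheel '[[[1,28,0,0,0,0,-1],[1,28,0,0,0,0,-1],[0.2,28,0,0,0,0,-1],[0,0,-6,0,0,0,-1],[0,0,-6,0,0,0,-1],[0,0,0,0,0,0,-1],[0,0,0,0,0,0,-1],[0,0,0,0,0,0,-1]]]' | grep pos
python3 -m handwheel '[[[0,0,0,0,0,0,-1],[0,0,0,0,0,0,-1],[0,0,0,0,0,0,-1],[0,0,0,0,0,0,-1],[0,0,0,0,0,0,-1],[0,0,0,0,0,0,-1],[0,0,0,0,0,0,-1],[0,0,0,0,0,0,-1]]]' | grep pos
python3 -m handwheel '[[[0,0,0,0,0,0,-1],[0,0,0,0,0,0,-1],[0,0,0,0,0,0,-1],[0,0,0,0,0,0,-1],[0,0,0,0,0,0,-1],[0,0,0,0,0,0,-1],[0,0,0,0,0,0,-1],[0,0,0,0,0,0,-1]]]' | grep -E "time|pos|width"
python3 -m handwheel '[[[0,0,0,0,0,0,-1],[0,0,0,0,0,0,-1],[0,0,0,0,0,0,-1],[0,0,0,0,0,0,-1]]]' | grep -E "time|pos|width"
python3 - <<'E'
from m import *
import pickle
s=cam("scene");t=cam("side");pickle.dump((s,t),open("st13.pkl","wb"))
hs=[]
for c,thr in((s,36),(t,75)):
    c["thr"]=thr; hs.append(headbox(c,629,-45,110,-5.3)); print(*[np.round(x,1) for x in hs[-1]])
E
```

```text
eef_pos: [627.9, -45.4, 246.8]
eef_pos: [627.8, -45.0, 246.6]
time_s: 47.48
eef_pos: [627.8, -45.1, 246.6]
grip_width: 0.368
time_s: 47.98
eef_pos: [627.8, -45.1, 246.6]
grip_width: 0.368
[218.8 195.5] [218.4 197.8] 371.5 224
[303.5 166.1] [302.7 163.1] 291.2 291
```

```bash
python3 -m handwheel '[[[1,24,0,0,0,0,-1],[1,24,0,0,0,0,-1],[0.2,25,0,0,0,0,-1],[0,0,-6,0,0,0,-1],[0,0,-6,0,0,0,-1],[0,0,0,0,0,0,-1],[0,0,0,0,0,0,-1],[0,0,0,0,0,0,-1]]]' | grep pos
python3 - <<'E'
from m import *
import pickle
t=cam("side"); pickle.dump(t,open("t14.pkl","wb"))
for n,l in dict(a=(627,-129),b=(629,-45),c=(631,27),d=(633,89)).items():
    h=DIM[n][2]; k=min(whites(t,30),key=lambda k:np.linalg.norm(k.reshape(-1,2).mean(0)-proj(t,[[*l,h]])[0])); r=cv2.minAreaRect(ray(t,k.reshape(-1,2),h)[:,:2].astype(np.float32)); print(n,np.round(r[0],1),np.round(r[1],1))
E
python3 -m handwheel '[[[0,0,0,0,0,0,-1],[0,0,0,0,0,0,-1],[0,0,0,0,0,0,-1],[0,0,0,0,0,0,-1],[0,0,0,0,0,0,-1],[0,0,0,0,0,0,-1],[0,0,0,0,0,0,-1],[0,0,0,0,0,0,-1]]]' | grep pos
python3 -m handwheel '[[[0,0,0,0,0,0,-1],[0,0,0,0,0,0,-1],[0,0,0,0,0,0,-1],[0,0,0,0,0,0,-1],[0,0,0,0,0,0,-1],[0,0,0,0,0,0,-1],[0,0,0,0,0,0,-1],[0,0,0,0,0,0,-1]]]' | grep -E "time|pos|width"
python3 -m handwheel '[[[0,0,0,0,0,0,-1],[0,0,0,0,0,0,-1],[0,0,0,0,0,0,-1],[0,0,0,0,0,0,-1]]]' | grep -E "time|pos|width"
```

```text
eef_pos: [630.1, 27.6, 234.8]
a [ 626.9 -129. ] [33.7 33.8]
b [629.1 -44.7] [33.7 33.8]
c [629.2  53.2] [34.6 85.6]
d [634.8  63.1] [34.9 86.5]
eef_pos: [630.0, 28.0, 234.6]
time_s: 51.12
eef_pos: [630.0, 27.9, 234.6]
grip_width: 0.37
time_s: 51.62
eef_pos: [630.0, 27.9, 234.6]
grip_width: 0.372
```

```bash
python3 -m handwheel '[[[1,21,0,0,0,0,-1],[0.9,21,0,0,0,0,-1],[0,20,0,0,0,0,-1],[0,0,-4,0,0,0,-1],[0,0,-4,0,0,0,-1],[0,0,0,0,0,0,-1],[0,0,0,0,0,0,-1],[0,0,0,0,0,0,-1]]]' | grep pos
python3 -m handwheel '[[[0,0,0,0,0,0,-1],[0,0,0,0,0,0,-1],[0,0,0,0,0,0,-1],[0,0,0,0,0,0,-1],[0,0,0,0,0,0,-1],[0,0,0,0,0,0,-1],[0,0,0,0,0,0,-1],[0,0,0,0,0,0,-1]]]' | grep pos
python3 -m handwheel '[[[0,0,0,0,0,0,-1],[0,0,0,0,0,0,-1],[0,0,0,0,0,0,-1],[0,0,0,0,0,0,-1],[0,0,0,0,0,0,-1],[0,0,0,0,0,0,-1],[0,0,0,0,0,0,-1],[0,0,0,0,0,0,-1]]]' | grep -E "time|pos|width"
python3 -m handwheel '[[[0,0,0,0,0,0,-1],[0,0,0,0,0,0,-1],[0,0,0,0,0,0,-1],[0,0,0,0,0,0,-1]]]' | grep -E "time|pos|width"
python3 - <<'E'
from m import *
import pickle
s=cam("scene");t=cam("side");pickle.dump((s,t),open("st15.pkl","wb"))
P=[630,0,50]; u=proj(s,[P])[0].astype(int);v=proj(t,[P])[0].astype(int)
A=np.hstack([cv2.resize(s["img"][u[1]-75:u[1]+75,u[0]-60:u[0]+60],(400,500)),cv2.resize(t["img"][v[1]-75:v[1]+75,v[0]-60:v[0]+60],(400,500))])
cv2.imwrite("pics/r15.png",A[:,:,::-1])
E
```

```text
eef_pos: [632.0, 89.6, 226.8]
eef_pos: [631.9, 90.0, 226.6]
time_s: 54.62
eef_pos: [631.9, 89.9, 226.6]
grip_width: 0.366
time_s: 55.12
eef_pos: [631.9, 90.0, 226.6]
grip_width: 0.37
```

View pics/r15.png

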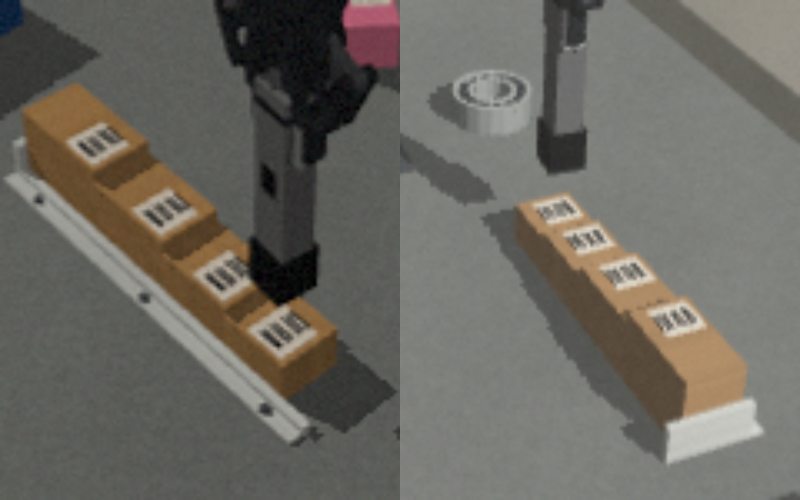

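All four are read and the row is still closed up (left crop from (60,130) to (300,360)). Now I'll return the reader.

```bash
python3 -m handwheel '[[[0,0,23,0,0,0,-1],[0,0,23.4,0,0,0,-1],[-18.3,36.7,0,0,0,0,-1],[-18.3,36.7,0,0,0,0,-1],[-18.3,36.7,0,0,0,0,-1],[-18.3,36.7,0,0,0,0,-1],[-18.3,36.7,0,0,0,0,-1],[-18.5,36.5,0,0,0,0,-1]]]' | grep pos
python3 -m handwheel '[[[0,0,0,0,0,0,-1],[0,0,0,0,0,0,-1],[0,0,0,0,0,0,-1],[0,0,0,0,0,0,-1]]]'
python3 - <<'E'
from m import *
import pickle
s=cam("scene");t=cam("side");pickle.dump((s,t),open("st16.pkl","wb"))
s0,t0=pickle.load(open("st10.pkl","rb"))
for c in(s0,s): c["thr"]=36; print(headbox(c,521.6,309.8,135,-5.3)[1])
for c in(t0,t): c["thr"]=75; print(headbox(c,521.6,309.8,135,-5.3)[1])
E
```

```text
eef_pos: [521.2, 311.1, 273.1]
time_s: 56.72
eef_pos: [522.4, 309.2, 272.9]
ee_rot: [-0.0, 0.047, 0.999, -0.0]
force: [-0.3, 0.0, -2.0]
grip_width: 0.372
grip_force: 56.9
[365.46153846 249.66346154]
[364.96091205 249.9218241 ]
[220.00657895 111.25657895]
[220.5        111.87313433]
```

Back at the extraction point to within a pixel. I'll lower it.

```bash
python3 -m handwheel '[[[0,0,-20,0,0,0,-1],[0,0,-20,0,0,0,-1],[0,0,-20,0,0,0,-1],[0,0,-20,0,0,0,-1],[0,0,-20,0,0,0,-1],[0,0,-15,0,0,0,-1],[0,0,0,0,0,0,-1],[0,0,0,0,0,0,-1]]]' | grep -E 'pos|force'
python3 -m handwheel '[[[0,0,-6,0,0,0,-1],[0,0,0,0,0,0,-1]]]' | grep -E 'pos|force'
python3 -m handwheel '[[[0,0,-4,0,0,0,-1],[0,0,0,0,0,0,-1]]]' | grep -E 'pos|force'
python3 -m handwheel '[[[0,0,-2,0,0,0,-1],[0,0,0,0,0,0,-1]]]' | grep -E 'pos|force'
```

```text
eef_pos: [522.3, 310.1, 158.8]
force: [-0.2, 0.6, -1.0]
grip_force: 57.0
eef_pos: [521.8, 309.9, 151.7]
force: [-0.2, -0.2, -1.7]
grip_force: 57.0
eef_pos: [521.8, 309.9, 147.7]
force: [-0.7, 0.1, -1.0]
grip_force: 57.0
eef_pos: [521.9, 309.9, 145.8]
force: [0.8, 0.4, -1.5]
grip_force: 57.0
```

```bash
python3 -m handwheel '[[[0,0,-1.5,0,0,0,-1],[0,0,0,0,0,0,-1]]]' | grep -E 'pos|force:'
python3 -m handwheel '[[[0,0,-1,0,0,0,-1],[0,0,0,0,0,0,-1]]]' | grep -E 'pos|force:'
python3 -m handwheel '[[[0,0,-1,0,0,0,-1],[0,0,0,0,0,0,-1]]]' | grep -E 'pos|force:'
```

```text
eef_pos: [522.2, 310.0, 145.2]
force: [-0.6, 0.1, 3.7]
grip_force: 57.6
eef_pos: [522.4, 310.1, 145.2]
force: [-2.2, -1.1, 11.7]
grip_force: 58.4
eef_pos: [522.5, 310.1, 145.1]
force: [-5.0, -2.0, 17.2]
grip_force: 59.0
```

Seated. I'll release, retreat upward and check everything.

```bash
python3 -m handwheel '[[[0,0,2.5,0,0,0,-1],[0,0,0,0,0,0,1],[0,0,0,0,0,0,1],[0,0,0,0,0,0,1],[0,0,0,0,0,0,1],[0,0,0,0,0,0,1],[0,0,0,0,0,0,1]]]' | grep -E 'pos|force:|width'
python3 -m handwheel '[[[0,0,20,0,0,0,1],[0,0,40,0,0,0,1],[0,0,40,0,0,0,1],[0,0,50,0,0,0,1],[-20,-40,25,0,0,0,1],[-20,-45,25,0,0,0,1],[-20,-45,25,0,0,0,1],[-20,-45,20,0,0,0,1]]]' | grep -E 'pos'
python3 -m handwheel '[[[0,-50,5,0,0,0,1],[0,-50,5,0,0,0,1],[0,0,0,0,0,0,1],[0,0,0,0,0,0,1]]]' | grep -E 'time|pos'
python3 - <<'E'
from m import *
import pickle
s=cam("scene");t=cam("side");w=cam("wrist");pickle.dump((s,t,w),open("st17.pkl","wb")); save(w,"w17.png")
for n,l in dict(a=(627,-129),b=(629,-45),c=(631,27),d=(633,89)).items():
  h=DIM[n][2]
  for q in (t,w):
    k=min(whites(q,30),key=lambda k:np.linalg.norm(k.reshape(-1,2).mean(0)-proj(q,[[*l,h]])[0])); r=cv2.minAreaRect(ray(q,k.reshape(-1,2),h)[:,:2].astype(np.float32)); print(n,np.round(r[0],1),np.round(r[1],1))
E
```

```text
eef_pos: [521.9, 309.9, 145.0]
force: [-0.5, 0.4, -0.0]
grip_width: 1.002
grip_force: 0.0
eef_pos: [441.1, 133.7, 391.1]
time_s: 61.7
eef_pos: [441.9, 35.3, 400.0]
a [ 626.9 -129. ] [33.7 33.8]
a [ 628.1 -123. ] [23.7 40.8]
b [629.1 -44.7] [33.7 33.8]
b [631.2 -48.4] [42.8 39.5]
c [629.2  53.6] [35.1 86.2]
c [630.4  26.8] [35.4 36. ]
d [634.8  63.6] [35.5 87.1]
d [634.1 104.3] [66.7 35.6]
```

View pics/w17.png

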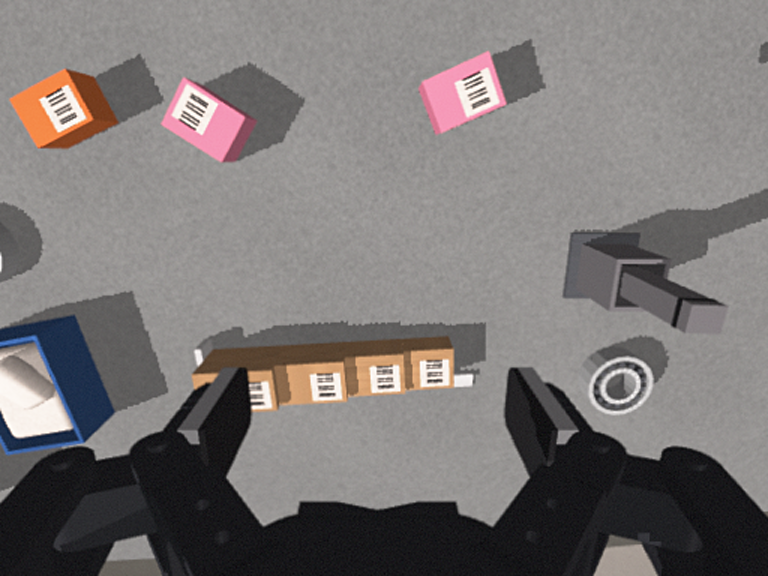

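The row is closed at (195..450, 340..410) px, the reader stands in its holder at (640,290), and the bystanders haven't moved. Handing in.

```bash
python3 -c "
from rig import *
print(finish_job())"
```

```text
the job is handed in; nothing more can be done
None
```

I handed the job in at about 62 s: cartons a, b, c and d are closed up along the rail in order of size, all four labels were read for over two seconds each, and the reader is back in its holder with everything else left in place; the hand-in gave no verdict.

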